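Close and screw down a swing-beam press of unknown thread

ROBOT

A 6-joint arm with a two-finger parallel gripper is mounted at the origin on the work surface. World frame = base frame: x ahead of the robot, y to its left, z up, the work surface at z = 0. Lengths are in m, angles in degrees, forces in N, time in s.
With the tool pointing down it reaches from about 0.35 to 0.875 m from the base axis. Payload 4.2 kg.
Tool frame: the origin (TCP) lies on the centre line of the jaws, within the pads' length; the fingertips stand 11 mm ahead of it and the grasp point (between the pads) lies 8 mm behind it; y points along the fingers, z is the direction in which the jaws open and shut, and the axes are right-handed (so a half turn about y gives the same grasp; the last joint's range is limited). The gripper opens to 87 mm and grips with 3 to 60 N. Pads are 19 mm wide; open, the fingers measure 117 mm over their backs; the gripper's body (75 mm by 190 mm) begins 51 mm behind the grasp point.
Start: joints at [82.197, 22.042, 0.453, 0, -68.411, -14.817], TCP at [0.24, 0.577, 0.234] pointing down, gripper open.
Joint ranges: [-179.83, 179.83], [-69.29, 118.12], [-61.27, 80.66], [-181.25, 117.63], [-171.15, -9.14], [-177.46, 177.46]. Speed limits (degrees/s): [159.86, 159.86, 180, 180, 180, 180].

INTERFACE

Orientations are given as a 3x3 rotation matrix whose columns are the frame's x, y, z axes.
In Python, from station import r, optics gives the robot as it stands. The module is installed in compiled form; this text tells all that it offers.
- The arm moves only by the tool step_arm, never from a script. Its argument "moves" is a list that holds one entry, the list of rows, each a list of 7 numbers: the turn, a rotation vector about the tool's x, y, z in rad, then the shift along the tool's x, y, z in cm, then the opening in per cent of the stroke, from 0 (shut) to 100 (fully open). A call has exactly 5 rows; each row is the pose to reach, as a shift and turn from the pose commanded when the call began, along the tool's axes at that moment; what a row does not reach only later rows make up. A row lasts 1/12 s, in which the tool goes at most 41.7 mm and 7.16 degrees, less where a joint would pass 70% of its speed; a pose out of reach is approached as far as the arm can. A call with a gripper value outside its range is refused whole. The fingers move at their own pace and stop on an object; the grip force is fixed at half the most. Time passes only in rows, so rows that repeat a pose let the fingers close, or fill a call up. It gives the time, the measured TCP pose, the force and the opening at its end, in the units of the state.
- r.sense(): the state, without advancing time (a new reading comes with each control period).
- optics.capture(name): name is "scene" or "top" or "wrist"; returns a dict with "image" (480x640x3 uint8, red, green, blue), "fov_y" (degrees; the focal length in pixels is half the picture's height over the tangent of half this angle, whatever the lens; pixels are square), "cx", "cy" (the principal point, pixels), "k1" (the pictures are not rectified: a ray, as slopes to the right and down, at radius r is drawn at 1 + k1 r^2 times it, then the intrinsics apply), "cam_to_world" (4x4, takes a point from camera to world coordinates). Camera axes: x right, y down, z forward; pixel columns grow to the right and rows downward; lengths in m; the calibration is good to about 2 mm. A picture is of the moment at which its call begins. There is no depth.
- r.finish_job(): hands the job in, once; it reports no verdict.
The state is a dict: "time_s": time; "joints": joint angles; "joint_velocities": joint speeds; "effort": joint torques, N m; "tcp_pos": TCP position; "ee_rot": TCP orientation; "wrist_force": force on the tool from outside, world axes, zero at the start; "moment": the same for the moment, N m; "gripper_width": opening from 0.0 (shut) to 1.0 (fully open).
Only numpy, scipy, OpenCV 4.12 (cv2) and the standard library are available. Lean on these libraries where they do the work, as an engineer would, in place of code of your own. Each camera call takes 0.05 s, during which the arm holds its last target.

TASK

Clamp the wooden panel in its press: swing the beam fully shut over it, slide the barrel bolt fully home into the post and turn its handle down into the notch, and then screw the plate down hard on the panel with the T-handle until it will turn no further. Nobody remembers whether this press has a right-hand or a left-hand screw, so try which way gives. Do not knock over or shove the other things on the board.

Things in the scene. Friction and masses are not known exactly. Their poses are not given: they have to be found in the camera images.
- board: large flat yellow board, 540 x 1200 x 6 mm, fixed on the table; under both presses and all the small things. The two presses look the same: use the one with the wooden panel on its bed, the other stands empty at the robot's left; which one is which varies. Heights 'up' below are above the underside of the press's bed (6 mm above the table)
- press_a: steel screw press, bed 200 x 440 x 12 mm, fixed. Origin: underside of the bed, below the screw when the beam is shut; z up, -x side towards the robot, y along the shut beam from hinge post to keeper post. Hinge post (30 mm round, 137 high) at y -170 mm; keeper post (50 mm in x, 140 high, takes the bolt) at y +216; rails 8 mm high at x +-96
- a_beam (a joint): swing of press_a's beam about the hinge post, rad: 0 = shut (lying along +y, at its stop), growing as the free end swings to the robot's side (-x), up to 0.9. Beam 36 mm wide, 75 to 105 mm up, 360 mm long from the hinge; carries the screw 170 mm from the hinge and the bolt near its free end. 3 N at 230 mm from the hinge moves it; it stays where left
- a_bolt (a joint): travel of the barrel bolt (14 mm rod, axis 118 mm up) on top of press_a's beam, m: 0 = drawn back, 0.040 = fully home in the keeper post. It slides along the beam away from the hinge with about 3 N and enters the keeper only when the beam is shut
- a_handle (a joint): turn of press_a's bolt handle about the rod, rad: 0 = straight up, growing as it tips to the robot's side (-x), 1.57 = level, down in the notch. A slot plate beside the rod stops it at about 0.7 until the bolt is home, where the notch (23 mm wide, stem 12 mm) lets it down. Friction holds it anywhere
- a_ball (a point): centre of the 20 mm ball on the end of press_a's bolt handle, 55 mm from the rod's axis; at y +115 mm from the press origin when the beam is shut and the bolt drawn back. The handle's stem is 12 mm thick
- a_tee_mid (a point): middle of the T-handle of press_a's screw: bar 110 long (x axis), 16 wide, 18 high, 148 mm up and across the beam at the start, screw fully raised at its end stop. Right- or left-hand thread, unseen: the wrong way blocks within 0.1 rad; the right way gives (0.15 N m friction), bar and plate go down 2.5 mm per rad, hard stop after about 2.6 rad. Stays where left
- a_plate: square pressing plate under press_a's screw, 110 x 110 x 12 mm, rubber face with a little give; swings with the beam, goes down with the screw. Raised, its face is 34 mm up, 4 mm above the panel; at the screw's hard stop it presses with about 27 N
- press_b: steel screw press, bed 200 x 440 x 12 mm, fixed. Origin: underside of the bed, below the screw when the beam is shut; z up, -x side towards the robot, y along the shut beam from hinge post to keeper post. Hinge post (30 mm round, 137 high) at y -170 mm; keeper post (50 mm in x, 140 high, takes the bolt) at y +216; rails 8 mm high at x +-96
- b_beam (a joint): swing of press_b's beam about the hinge post, rad: 0 = shut (lying along +y, at its stop), growing as the free end swings to the robot's side (-x), up to 0.9. Beam 36 mm wide, 75 to 105 mm up, 360 mm long from the hinge; carries the screw 170 mm from the hinge and the bolt near its free end. 3 N at 230 mm from the hinge moves it; it stays where left
- b_bolt (a joint): travel of the barrel bolt (14 mm rod, axis 118 mm up) on top of press_b's beam, m: 0 = drawn back, 0.040 = fully home in the keeper post. It slides along the beam away from the hinge with about 3 N and enters the keeper only when the beam is shut
- b_handle (a joint): turn of press_b's bolt handle about the rod, rad: 0 = straight up, growing as it tips to the robot's side (-x), 1.57 = level, down in the notch. A slot plate beside the rod stops it at about 0.7 until the bolt is home, where the notch (23 mm wide, stem 12 mm) lets it down. Friction holds it anywhere
- b_ball (a point): centre of the 20 mm ball on the end of press_b's bolt handle, 55 mm from the rod's axis; at y +115 mm from the press origin when the beam is shut and the bolt drawn back. The handle's stem is 12 mm thick
- b_tee_mid (a point): middle of the T-handle of press_b's screw: bar 110 long (x axis), 16 wide, 18 high, 148 mm up and across the beam at the start, screw fully raised at its end stop. Right- or left-hand thread, unseen: the wrong way blocks within 0.1 rad; the right way gives (0.15 N m friction), bar and plate go down 2.5 mm per rad, hard stop after about 2.6 rad. Stays where left
- b_plate: square pressing plate under press_b's screw, 110 x 110 x 12 mm, rubber face with a little give; swings with the beam, goes down with the screw. Raised, its face is 34 mm up, 4 mm above the panel; at the screw's hard stop it presses with about 27 N
- panel: square plywood panel 160 x 160 x 18 mm, loose, lying flat on the bed of the press to use, under where its plate comes; origin at the middle of its underside
- tin_large: bystander: closed paint tin, 100 mm across, 115 mm high, on the board beside the press; origin under its centre
- tin_small: bystander: closed paint tin, 74 mm across, 85 mm high; origin under its centre
- bowl: bystander: white plastic bowl, 110 mm across, 45 mm high; origin under its centre
- jar: bystander: glass jar with a steel lid, 68 mm across, 85 mm high; origin under its centre
- dust_brush: bystander: blue dust brush lying down, 235 mm long, 41 mm high, between the press and the robot; origin on its underside
- scraper: bystander: scraper with a wooden handle lying down, 205 mm long, 18 mm high, between the press and the robot; origin on its underside
- hammer: bystander: hammer lying on the robot's side of the board, 260 mm long, 26 mm high; origin on its underside

How it is judged:
By the outcome, as a careful person would: the job done as asked, in the order asked, and still so for the second after the job is handed in, with the robot touching nothing.
It also fails if it takes over 70 s, if anything falls off the work surface, if the arm or the gripper's body presses on something with over 40 N, if the wrist force passes 120 N, or if a joint passes its speed limit or range.

## Working session

There is one attempt and no reset: what is moved stays moved. The work goes in short steps, Python scripts to look and compute and a tool call to move; the robot and the scene stay as the last step left them, time stands still between calls to the robot, and variables do not carry over. Pictures are saved under pics/ and viewed, and the job is handed in when it is done.

Besides the shell and the picture viewer there is one more tool, called by a JSON object that holds its "op" and its "data". step_arm: Moves the arm, as the interface text tells. Its arguments: {"type":"object","properties":{"moves":{"type":"array"}},"required":["moves"]}

```bash
mkdir -p pics; cat > h.py <<'E'
import numpy as np,cv2
from station import r,optics
def cap(n,f):
    c=optics.capture(n); cv2.imwrite('pics/'+f,c['image'][:,:,::-1]); return c
def K(c):
    f=240/np.tan(np.radians(c['fov_y']/2)); return np.array([[f,0,c['cx']],[0,f,c['cy']],[0,0,1.]])
def ray(c,u,v):
    # undistort: drawn = s*(1+k1 s^2)
    p=cv2.undistortPoints(np.array([[[u,v]]],float),K(c),np.array([c['k1'],0,0,0.]))[0,0]
    M=np.array(c['cam_to_world']); d=M[:3,:3]@np.array([p[0],p[1],1]); return M[:3,3],d
def onz(c,u,v,z):
    o,d=ray(c,u,v); return o+d*(z-o[2])/d[2]
def proj(c,P):
    M=np.linalg.inv(np.array(c['cam_to_world'])); P=np.atleast_2d(P)
    q=P@M[:3,:3].T+M[:3,3]; s=q[:,:2]/q[:,2:]; s=s*(1+c['k1']*(s**2).sum(1,keepdims=True)); k=K(c)
    return s*k[0,0]+[k[0,2],k[1,2]]
def st():
    s=r.sense(); 
    for k in s: print(k,np.round(s[k],4).tolist())
E
python3 - <<'E'
from h import *
import pickle
d={}
for n in ['scene','top','wrist']:
    d[n]=cap(n,n+'0.png'); c=d[n]; print(n,c['fov_y'],c['cx'],c['cy'],c['k1']); print(np.round(c['cam_to_world'],3))
pickle.dump(d,open('c0.pkl','wb'))
st()
E
```

```text
scene 48.104843107369504 329.4750551391236 238.8727660425623 -0.11763216391964568
[[ 0.199  0.533 -0.822  1.853]
 [ 0.98  -0.109  0.167 -0.197]
 [-0.    -0.839 -0.544  0.974]
 [ 0.     0.     0.     1.   ]]
top 56.517911121860315 325.49677473380353 243.94708307491146 -0.031114945895727955
[[-0.013 -0.992  0.124  0.457]
 [-1.     0.015  0.012  0.055]
 [-0.014 -0.123 -0.992  1.247]
 [ 0.     0.     0.     1.   ]]
wrist 64.63936398086081 325.9407058539744 238.2185588407814 0.010655538232888114
[[-0.384 -0.883 -0.27   0.314]
 [-0.923  0.368  0.11   0.546]
 [ 0.003  0.292 -0.957  0.384]
 [ 0.     0.     0.     1.   ]]
time_s 0.15
joints [82.1979, 22.0807, 0.3971, -0.0205, -68.4123, -14.8179]
joint_velocities [-0.0144, -0.0461, 0.2366, 0.1043, 0.1113, 0.0417]
effort [0.0009, -39.1052, 18.7587, 4.2223, 0.0124, -0.0001]
tcp_pos [0.2402, 0.5765, 0.2327]
ee_rot [[-0.923, -0.0006, -0.3847], [0.3847, -0.0016, -0.923], [-0.0001, -1.0, 0.0017]]
wrist_force [0.8383, -0.732, 0.2678]
moment [0.0693, 0.0434, 0.0108]
gripper_width 1.001
```

View pics/scene0.png

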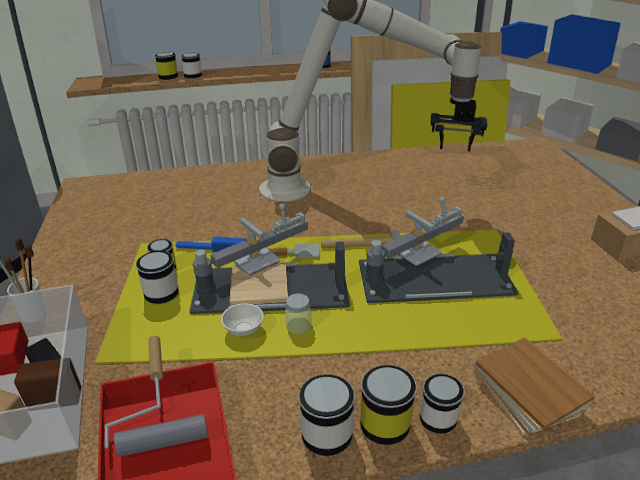

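View pics/top0.png

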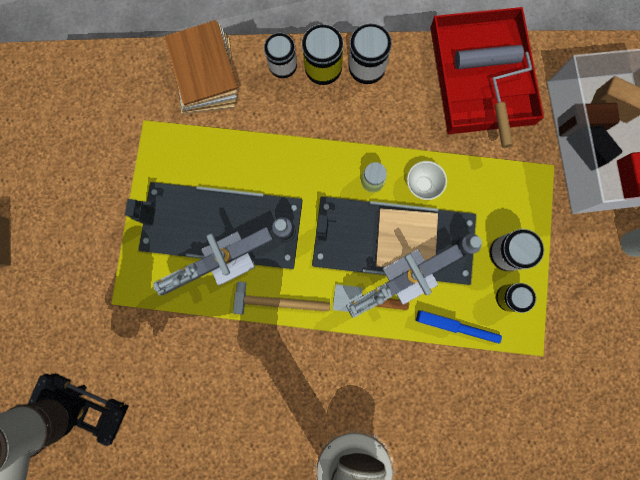

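View pics/wrist0.png

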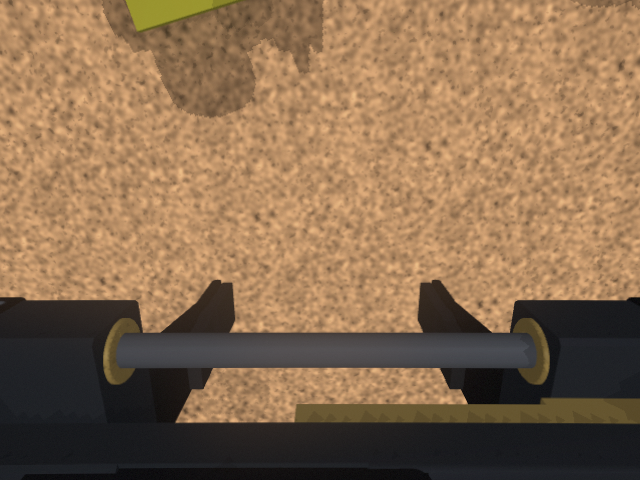

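```bash
python3 - <<'E'
import cv2
a=cv2.imread('pics/top0.png')[180:330,290:490]; cv2.imwrite('pics/t1.png',cv2.resize(a,(800,600),interpolation=cv2.INTER_CUBIC))
a=cv2.imread('pics/scene0.png')[200:320,180:360]; cv2.imwrite('pics/s1.png',cv2.resize(a,(800,533),interpolation=cv2.INTER_CUBIC))
E
```

```text
(no output)
```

View pics/t1.png

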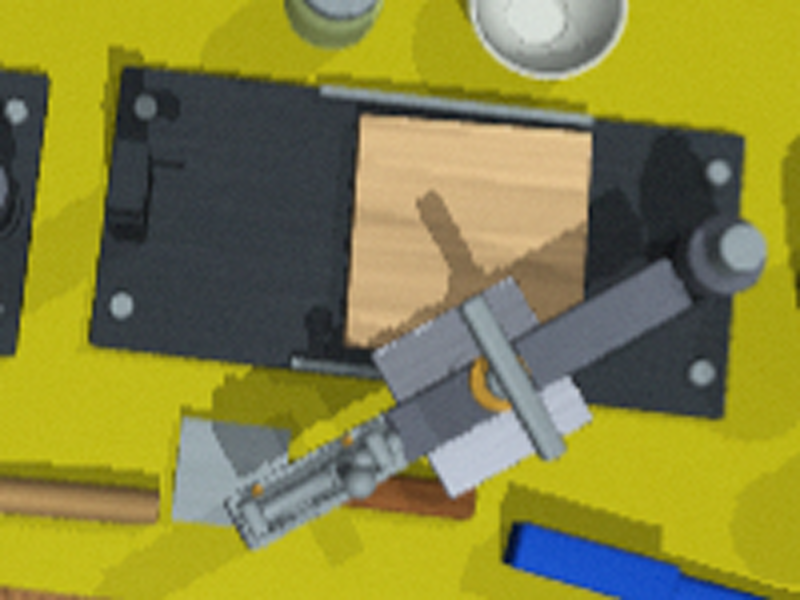

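View pics/s1.png

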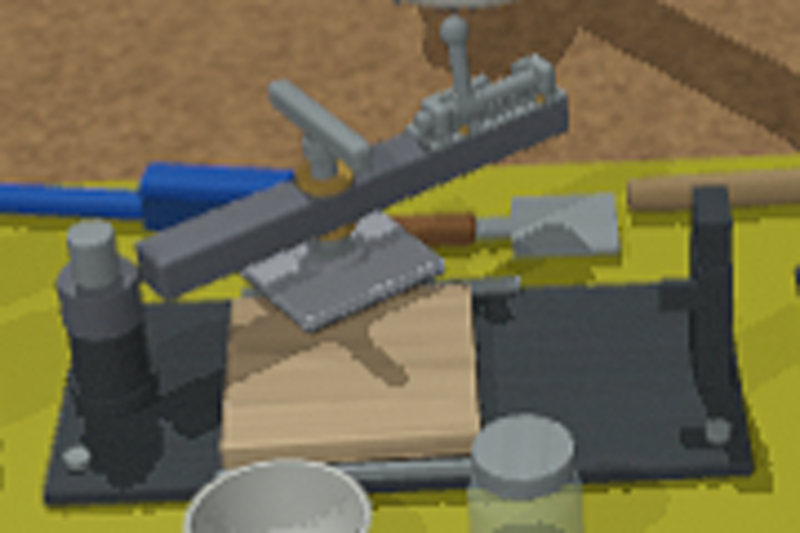

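```bash
python3 - <<'E'
from h import *
import pickle
d=pickle.load(open('c0.pkl','rb')); c=d['top']; s=d['scene']
z=lambda u,v:(290+u/4-.375,180+v/4-.375)
C=[onz(c,*z(*p),.018) for p in [(123,67),(744,136),(722,417),(90,345)]]
print(np.round(C,4))
for i in range(4): print(np.linalg.norm(C[i]-C[(i+1)%4]))
ey=(C[0]-C[1])+(C[3]-C[2]); ey/=np.linalg.norm(ey); print('yaw of ey',np.degrees(np.arctan2(-ey[0],ey[1])))
ex=np.array([ey[1],-ey[0],0])
mid=np.mean(C,0); print('mid',mid)
hp=onz(c,*z(742,248),.143); print('hinge top',hp)
# two-view triangulate hinge top & ball & tee mid
zs=lambda u,v:(180+u*.225-.39,200+v*.225-.39)
def tri(a,b):
    o1,d1=ray(c,*a);o2,d2=ray(s,*b)
    A=np.array([d1,-d2]).T; t=np.linalg.lstsq(A,o2-o1,rcond=None)[0]
    p,q=o1+d1*t[0],o2+d2*t[1]; return (p+q)/2,np.linalg.norm(p-q)
for n,a,b in [('hinge',(742,248),(91,232)),('ball',(360,478),(454,29)),('tee',(513,375),(319,122)),('teeA',(472,302),(278,90)),('teeB',(553,452),(362,153))]:
    print(n,tri(z(*a),zs(*b)))
hinge=hp
print('hinge in press frame of mid: x',(hinge-mid)@ex,'y',(hinge-mid)@ey)
for n,p in [('ball',(360,478)),('tee',(513,375))]:
  pass
E
```

```text
[[ 0.7447  0.0832  0.018 ]
 [ 0.6888 -0.3502  0.018 ]
 [ 0.4934 -0.3244  0.018 ]
 [ 0.5493  0.1083  0.018 ]]
0.4369886857801381
0.197032389646541
0.4362891657654376
0.19708622120398608
yaw of ey -7.3538688789233815
mid [ 0.61905281 -0.120803    0.018     ]
hinge top [ 0.59434701 -0.30379914  0.143     ]
hinge (array([ 0.59401386, -0.30398548,  0.14515436]), np.float64(0.0016977708971878268))
ball (array([ 0.45566998, -0.05822344,  0.18438595]), np.float64(0.0013224970078012895))
tee (array([ 0.51647469, -0.15547814,  0.15983537]), np.float64(0.0012993704099736143))
teeA (array([ 0.55470891, -0.15278563,  0.20339149]), np.float64(0.05704242350070266))
teeB (array([ 0.47535083, -0.15672844,  0.11627275]), np.float64(0.059301483249620306))
hinge in press frame of mid: x -0.0010796068609828973 y -0.18465318263466413
```

```bash
cat >> h.py <<'E'
EY=np.array([.128,.9918,0]);EX=np.array([.9918,-.128,0]);O=np.array([.6165,-.1355,.006])
def W(x,y,z): return O+EX*x+EY*y+np.array([0,0,z])
def to(p,za=None):
    s=r.sense(); R=np.array(s['ee_rot']); t=np.array(s['tcp_pos'])
    cur=np.degrees(np.arctan2(R[1,2],R[0,2]))
    print('t',s['time_s'],'tcp',t.round(4),'za',round(cur,1),'q',np.round(s['joints'],1),'F',np.round(s['wrist_force'],1),'M',np.round(s['moment'],2),'g',round(float(np.ravel(s['gripper_width'])[0]),2))
    print('press frame',np.round([(t-O)@EX,(t-O)@EY,t[2]-O[2]],4))
    if p is not None:
        print('shift cm',np.round(R.T@(np.array(p)-t)*100,2), 'turn', None if za is None else round(float(np.radians((cur-za+90)%180-90)),3))
E
python3 - <<'E'
from h import *
to([.439,-.131,.234],28.5)
E
```

```text
t 0.15 tcp [0.2402 0.5765 0.2327] za -112.6 q [ 82.2  22.1   0.4  -0.  -68.4 -14.8] F [ 0.8 -0.7  0.3] M [0.07 0.04 0.01] g 1.0
press frame [-0.4644  0.658   0.2267]
shift cm [-4.557e+01 -3.000e-02  5.766e+01] turn 0.678
```

{"op": "step_arm", "data": {"moves": [[[0,0.11,0,-2.5,0,3.2,0],[0,0.22,0,-5.0,0,6.4,0],[0,0.33,0,-7.5,0,9.6,0],[0,0.44,0,-10.0,0,12.8,0],[0,0.55,0,-12.5,0,16.0,0]]]}}

```text
time_s: 0.57
tcp_pos: [0.2942, 0.379, 0.2332]
ee_rot: [[-0.582, -0.0, -0.813], [0.813, -0.001, -0.582], [-0.0, -1.0, 0.001]]
wrist_force: [0.8, -0.1, -0.3]
gripper_width: 0.709
```

```bash
python3 - <<'E'
from h import *
to([.439,-.131,.234],28.5)
E
```

```text
t 0.5667 tcp [0.2942 0.379  0.2332] za -144.4 q [ 71.6   7.8 -19.2  -0.  -63.  -36. ] F [ 0.8 -0.1 -0.3] M [ 0.02 -0.09 -0.02] g 0.71
press frame [-0.3855  0.4691  0.2272]
shift cm [-49.9   -0.05  17.91] turn 0.124
```

{"op": "step_arm", "data": {"moves": [[[0,0.06,0,-3.9,0,1.4,0],[0,0.12,0,-7.8,0,2.8,0],[0,0.12,0,-11.7,0,4.2,0],[0,0.12,0,-15.6,0,5.6,0],[0,0.12,0,-19.5,0,7.0,0]]]}}

```text
time_s: 0.98
tcp_pos: [0.3515, 0.18, 0.2336]
ee_rot: [[-0.485, 0.0, -0.874], [0.874, 0.0, -0.485], [0.0, -1.0, -0.0]]
wrist_force: [1.2, 0.2, 0.6]
gripper_width: 0.322
```

```bash
python3 - <<'E'
from h import *
to([.439,-.131,.18],28.5)
E
```

```text
t 0.9833 tcp [0.3515 0.18   0.2336] za -151.0 q [ 51.   -1.2 -29.   -0.  -62.2 -21.9] F [1.2 0.2 0.6] M [ 0.05 -0.2  -0.03] g 0.32
press frame [-0.3032  0.279   0.2276]
shift cm [-31.44   5.35   7.45] turn 0.01
```

{"op": "step_arm", "data": {"moves": [[[0,0,0,-4.0,0,0.95,0],[0,0,0,-8.0,0,1.9,0],[0,0,0,-12.0,0,2.85,0],[0,0,0,-16.0,0,3.8,0],[0,0,0,-20.0,0,4.75,0]]]}}

```text
time_s: 1.4
tcp_pos: [0.4069, -0.0179, 0.2338]
ee_rot: [[-0.485, 0.001, -0.874], [0.874, 0.0, -0.485], [-0.0, -1.0, -0.001]]
wrist_force: [0.1, 0.7, -0.1]
gripper_width: 0.019
```

{"op": "step_arm", "data": {"moves": [[[0,0,0,-4.0,0,0.9,0],[0,0,0,-8.0,0,1.8,0],[0,0,0,-11.4,0,2.7,0],[0,0,0,-11.4,0,2.7,0],[0,0,0,-11.4,0,2.7,0]]]}}

```text
time_s: 1.82
tcp_pos: [0.4384, -0.1303, 0.2329]
ee_rot: [[-0.481, -0.002, -0.877], [0.877, 0.0, -0.481], [0.001, -1.0, 0.001]]
wrist_force: [0.1, 0.0, -0.0]
gripper_width: 0.004
```

```bash
python3 - <<'E'
from h import *
to([.439,-.131,.106],28.5)
cap('wrist','w1.png');cap('top','t2.png')
E
```

```text
t 1.8167 tcp [ 0.4384 -0.1303  0.2329] za -151.3 q [  3.9   5.6 -21.9  -0.  -62.6  24.9] F [ 0.1  0.  -0. ] M [ 0.07 -0.04 -0.03] g 0.0
press frame [-0.1773 -0.0176  0.2269]
shift cm [-0.1  12.69 -0.03] turn 0.004
```

View pics/w1.png

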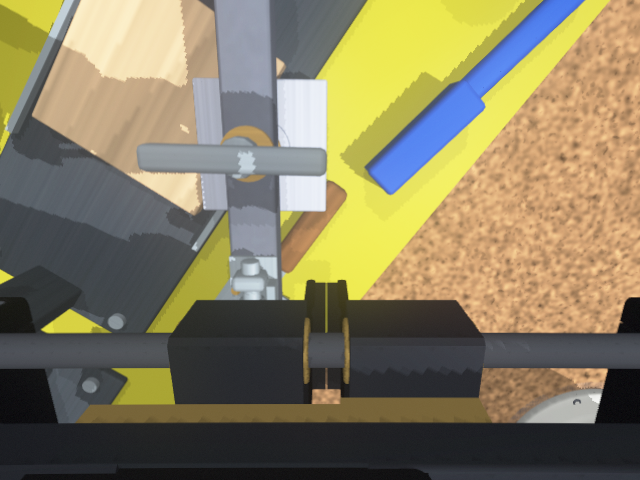

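View pics/t2.png

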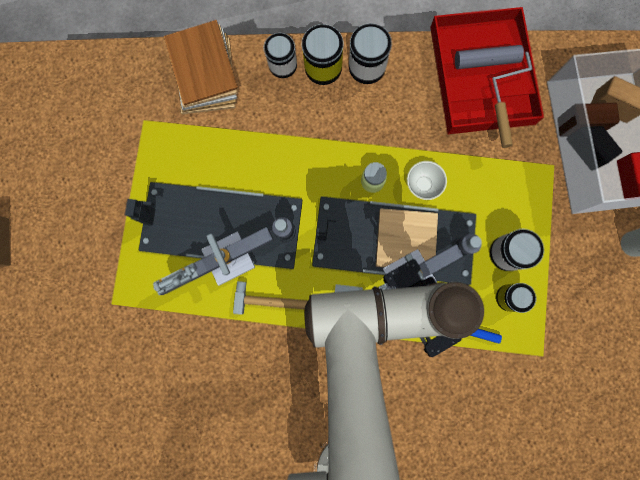

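{"op": "step_arm", "data": {"moves": [[[0,0,0,0,3.5,0,0],[0,0,0,0,7,0,0],[0,0,0,0,10,0,0],[0,0,0,0,12.6,0,0],[0,0,0,0,12.6,0,0]]]}}

```text
time_s: 2.33
tcp_pos: [0.4347, -0.127, 0.1034]
ee_rot: [[-0.486, -0.011, -0.874], [0.874, 0.001, -0.486], [0.006, -1.0, 0.009]]
wrist_force: [0.7, 0.4, 0.0]
gripper_width: 0.003
```

```bash
python3 - <<'E'
from h import *
H=np.array([.594,-.304,0])
s=r.sense();R=np.array(s['ee_rot'])
# arc of TCP around hinge: contact radius 0.227, offset d behind centre
off=.018+.013
t=np.array(s['tcp_pos'])
for a in [28.5,20,12,4,-2,-7.35]:
    A=np.radians(a);b=np.array([-np.sin(A),np.cos(A),0]);n=np.array([np.cos(A),np.sin(A),0])
    p=H+.227*b-off*n+[0,0,.106]
    print(a,p.round(3),(R.T@(p-t)*100).round(2))
to(None)
cap('wrist','w2.png')
E
```

```text
28.5 [ 0.458 -0.119  0.106] [-0.47 -0.29 -2.44]
20 [ 0.487 -0.101  0.106] [-0.3  -0.32 -5.84]
12 [ 0.516 -0.088  0.106] [-0.6  -0.35 -9.02]
4 [ 0.547 -0.08   0.106] [ -1.33  -0.38 -12.13]
-2 [ 0.571 -0.076  0.106] [ -2.16  -0.4  -14.38]
-7.35 [ 0.592 -0.075  0.106] [ -3.1   -0.43 -16.3 ]
t 2.3333 tcp [ 0.4347 -0.127   0.1034] za -150.9 q [  4.3  14.4 -32.7  -0.1 -43.5  24.9] F [0.7 0.4 0. ] M [ 0.06  0.09 -0.03] g 0.0
press frame [-0.1813 -0.0149  0.0974]
```

View pics/w2.png

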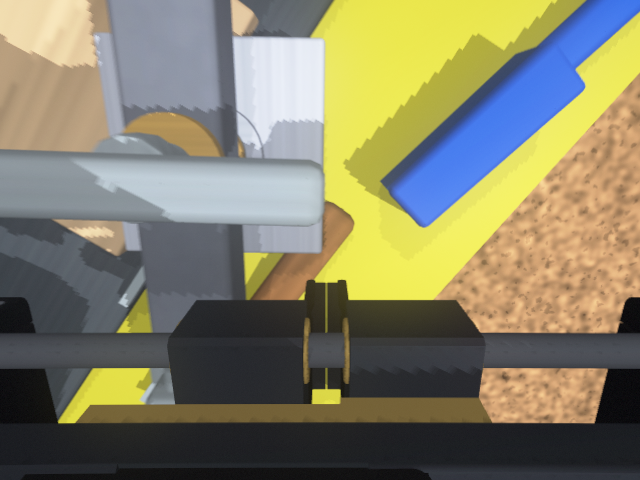

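{"op": "step_arm", "data": {"moves": [[[0,0,0,-0.4,-0.3,-1.8,0],[0,0.05,0,-0.35,-0.3,-3.4,0],[0,0.12,0,-0.3,-0.3,-5.0,0],[0,0.19,0,-0.35,-0.3,-6.6,0],[0,0.25,0,-0.5,-0.3,-8.1,0]]]}}

```text
time_s: 2.8
tcp_pos: [0.5115, -0.093, 0.1124]
ee_rot: [[-0.252, -0.002, -0.968], [0.968, -0.001, -0.252], [-0.0, -1.0, 0.002]]
wrist_force: [-4.3, -4.2, -0.0]
gripper_width: 0.006
```

```bash
cat > arc.py <<'E'
from h import *
H=np.array([.594,-.304,0])
s=r.sense();R=np.array(s['ee_rot'])
off=.018+.013
t=np.array(s['tcp_pos'])
cur=np.degrees(np.arctan2(R[1,2],R[0,2]))
for a in [12,8,4,1,-2,-5,-7.35]:
    A=np.radians(a);b=np.array([-np.sin(A),np.cos(A),0]);n=np.array([np.cos(A),np.sin(A),0])
    p=H+.227*b-off*n+[0,0,.106]
    print(a,(R.T@(p-t)*100).round(2),np.radians((cur-a+90)%180-90).round(3))
to(None)
E
python3 arc.py
```

```text
12 [ 0.32  0.64 -0.6 ] 0.045
8 [ 0.41  0.64 -2.2 ] 0.115
4 [ 0.39  0.64 -3.8 ] 0.185
1 [ 0.3   0.63 -4.99] 0.237
-2 [ 0.14  0.63 -6.18] 0.289
-5 [-0.07  0.63 -7.36] 0.342
-7.35 [-0.28  0.63 -8.28] 0.383
t 2.8 tcp [ 0.5115 -0.093   0.1124] za -165.4 q [  7.6  19.2 -23.6   0.  -47.3   6.9] F [-4.3 -4.2 -0. ] M [-1.01  0.94 -0.03] g 0.01
press frame [-0.1096  0.0287  0.1064]
```

{"op": "step_arm", "data": {"moves": [[[0,0.07,0,0.2,0.4,-1.3,0],[0,0.13,0,0.3,0.5,-2.6,0],[0,0.19,0,0.35,0.5,-3.9,0],[0,0.24,0,0.3,0.5,-5.0,0],[0,0.29,0,0.15,0.5,-6.0,0]]]}}

```text
time_s: 3.22
tcp_pos: [0.5695, -0.076, 0.1076]
ee_rot: [[0.035, -0.001, -0.999], [0.999, -0.0, 0.035], [-0.0, -1.0, 0.001]]
wrist_force: [-3.6, 0.5, 0.2]
gripper_width: 0.003
```

```bash
python3 arc.py; python3 -c "
from h import *
cap('wrist','w3.png')"
```

```text
12 [-1.42  0.17  5.26] -0.244
8 [-0.88  0.17  3.75] -0.174
4 [-0.45  0.17  2.21] -0.104
1 [-0.19  0.16  1.04] -0.052
-2 [-0.    0.16 -0.14] 0.0
-5 [ 0.13  0.16 -1.34] 0.053
-7.35 [ 0.19  0.16 -2.27] 0.094
t 3.2167 tcp [ 0.5695 -0.076   0.1076] za 178.0 q [  8.5  24.1 -16.3   0.  -49.7 -10.5] F [-3.6  0.5  0.2] M [ 0.25  0.98 -0.01] g 0.0
press frame [-0.0542  0.053   0.1016]
```

View pics/w3.png

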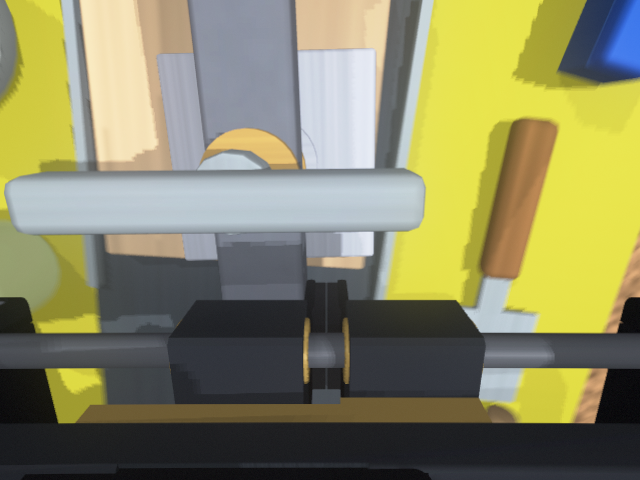

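{"op": "step_arm", "data": {"moves": [[[0,0.03,0,0.1,0.2,-0.6,0],[0,0.06,0,0.15,0.2,-1.1,0],[0,0.09,0,0.2,0.2,-1.5,0],[0,0.09,0,0.2,0.2,-1.8,0],[0,0.09,0,0.2,0.2,-2.0,0]]]}}

```text
time_s: 3.68
tcp_pos: [0.5902, -0.075, 0.1053]
ee_rot: [[0.121, 0.002, -0.993], [0.993, 0.0, 0.121], [0.001, -1.0, -0.002]]
wrist_force: [-1.8, 0.3, 1.0]
gripper_width: 0.008
```

```bash
python3 arc.py|tail -2
```

```text
t 3.6833 tcp [ 0.5902 -0.075   0.1053] za 173.1 q [  8.3  25.9 -13.5   0.  -50.4 -15.3] F [-1.8  0.3  1. ] M [0.36 0.61 0.05] g 0.01
press frame [-0.0338  0.0567  0.0993]
```

Continue in small pushes until the force rises.

{"op": "step_arm", "data": {"moves": [[[0,0.01,0,0,0,-0.15,0],[0,0.01,0,0,0,-0.3,0],[0,0.01,0,0,0,-0.4,0],[0,0.01,0,0,0,-0.5,0],[0,0.01,0,0,0,-0.5,0]]]}}

```text
time_s: 4.1
tcp_pos: [0.595, -0.0765, 0.1036]
ee_rot: [[0.133, 0.0, -0.991], [0.991, -0.0, 0.133], [-0.0, -1.0, -0.0]]
wrist_force: [-1.3, 0.9, 0.9]
gripper_width: 0.004
```

```bash
python3 arc.py|tail -2;  python3 -c "
from h import *
cap('wrist','w4.png')"
```

```text
t 4.1 tcp [ 0.595  -0.0765  0.1036] za 172.3 q [  8.1  26.5 -12.9   0.  -50.7 -15.8] F [-1.3  0.9  0.9] M [0.35 0.35 0.02] g 0.0
press frame [-0.0289  0.0558  0.0976]
```

View pics/w4.png

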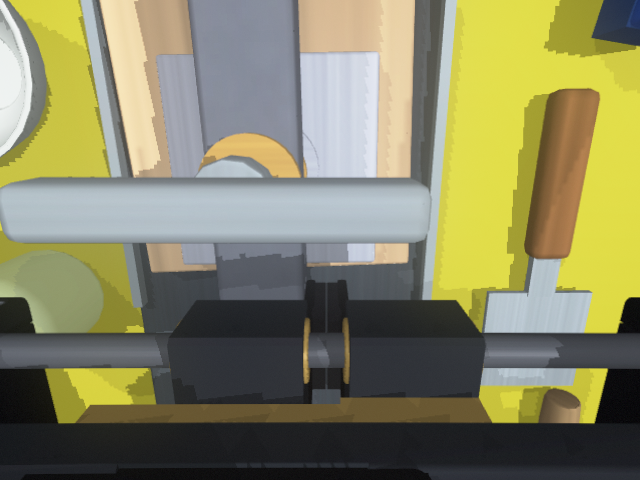

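{"op": "step_arm", "data": {"moves": [[[0,0,0,0,-0.1,-0.15,0],[0,0,0,0,-0.2,-0.3,0],[0,0,0,0,-0.2,-0.45,0],[0,0,0,0,-0.2,-0.6,0],[0,0,0,0,-0.2,-0.6,0]]]}}

```text
time_s: 4.57
tcp_pos: [0.5976, -0.0771, 0.1049]
ee_rot: [[0.134, -0.008, -0.991], [0.991, 0.0, 0.134], [-0.001, -1.0, 0.008]]
wrist_force: [-8.9, 3.6, 3.7]
gripper_width: 0.007
```

```bash
python3 arc.py|tail -2
```

```text
t 4.5667 tcp [ 0.5976 -0.0771  0.1049] za 172.3 q [  8.   26.8 -12.   -0.1 -51.7 -15.6] F [-8.9  3.6  3.7] M [0.99 2.4  0.03] g 0.01
press frame [-0.0263  0.0555  0.0989]
```

{"op": "step_arm", "data": {"moves": [[[0,0,0,0,0,-0.15,0],[0,0,0,0,0,-0.3,0],[0,0,0,0,0,-0.3,0],[0,0,0,0,0,-0.3,0],[0,0,0,0,0,-0.3,0]]]}}

```text
time_s: 4.98
tcp_pos: [0.5976, -0.0771, 0.105]
ee_rot: [[0.134, -0.014, -0.991], [0.991, 0.001, 0.134], [-0.001, -1.0, 0.014]]
wrist_force: [-14.9, 5.4, 8.3]
gripper_width: -0.002
```

```bash
python3 arc.py|tail -2
```

```text
t 4.9833 tcp [ 0.5976 -0.0771  0.105 ] za 172.3 q [  8.   27.  -11.7  -0.2 -52.2 -15.6] F [-14.9   5.4   8.3] M [1.83 4.23 0.04] g -0.0
press frame [-0.0262  0.0555  0.099 ]
```

{"op": "step_arm", "data": {"moves": [[[0,0,0,0,0,1.0,0],[0,0,0,0,0,2.5,0],[0,0,0,0,-3,3.5,0],[0,0,0,0,-7,3.5,0],[0,0,0,0,-11,3.5,0]]]}}

```text
time_s: 5.4
tcp_pos: [0.5691, -0.0732, 0.2169]
ee_rot: [[0.133, 0.001, -0.991], [0.991, -0.001, 0.133], [-0.001, -1.0, -0.001]]
wrist_force: [0.6, 0.2, -0.0]
gripper_width: 0.008
```

```bash
python3 - <<'E'
from h import *
import pickle
to(W(0,.07,.21),-7.35)
d={n:cap(n,n+'5.png') for n in ['scene','top','wrist']}
pickle.dump(d,open('c5.pkl','wb'))
a=cv2.imread('pics/scene5.png')[180:330,170:370]; cv2.imwrite('pics/s5.png',cv2.resize(a,(800,600),interpolation=cv2.INTER_CUBIC))
print(proj(d['scene'],W(0,.115,.173)),proj(d['scene'],W(0,.155,.173)),proj(d['scene'],W(0,0,.148)))
E
```

```text
t 5.4 tcp [ 0.5691 -0.0732  0.2169] za 172.4 q [  8.9  17.8  -8.4   0.1 -63.8 -16.5] F [ 0.6  0.2 -0. ] M [ 0.06 -0.21  0.06] g 0.01
press frame [-0.055   0.0557  0.2109]
shift cm [ 1.46  0.1  -5.49] turn -0.005
[[303.5629524  237.59409711]] [[318.20353053 237.01856042]] [[261.93810719 246.89535323]]
```

View pics/s5.png

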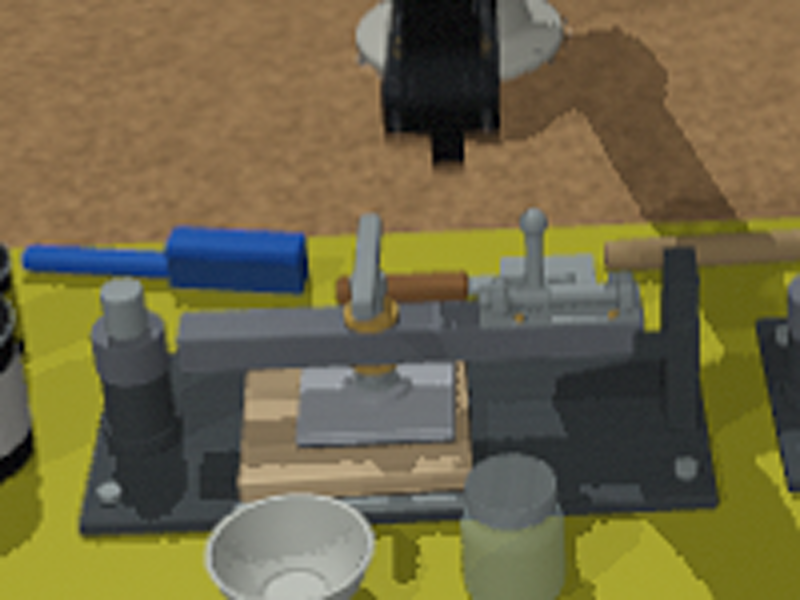

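View pics/top5.png

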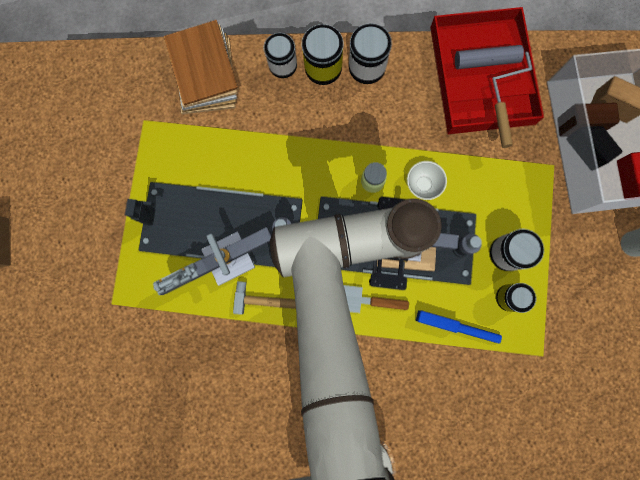

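{"op": "step_arm", "data": {"moves": [[[0,0,0,0.5,0,-2.0,0],[0,0,0,1.0,0,-4.0,0],[0,0,0,1.4,0,-5.5,0],[0,0,0,1.4,2.8,-5.5,0],[0,0,0,1.4,5.6,-5.5,0]]]}}

```text
time_s: 5.97
tcp_pos: [0.6278, -0.0663, 0.1595]
ee_rot: [[0.134, 0.005, -0.991], [0.991, 0.0, 0.134], [0.001, -1.0, -0.005]]
wrist_force: [-0.5, -0.3, -1.6]
gripper_width: 0.004
```

```bash
python3 - <<'E'
from h import *
to(W(0,.0955,.155),-7.35)
cap('scene','s6.png')
a=cv2.imread('pics/s6.png')[180:330,170:370]; cv2.imwrite('pics/s6.png',cv2.resize(a,(800,600),interpolation=cv2.INTER_CUBIC))
E
```

```text
t 5.9667 tcp [ 0.6278 -0.0663  0.1595] za 172.3 q [  8.6  25.8  -4.7   0.  -59.1 -16.3] F [-0.5 -0.3 -1.6] M [0.1  0.01 0.04] g 0.0
press frame [0.0024 0.0701 0.1535]
shift cm [ 2.54 -0.15  0.25] turn -0.006
```

View pics/s6.png

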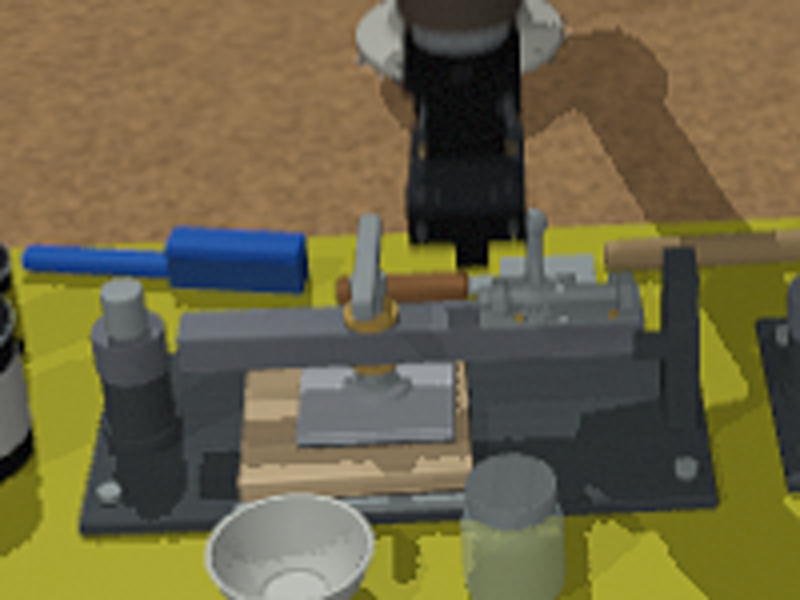

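{"op": "step_arm", "data": {"moves": [[[0,0,0,1.0,0,0.2,0],[0,0,0,2.0,0,0.2,0],[0,0,0,2.8,0,0.2,0],[0,0,0,3.6,0,0.2,0],[0,0,0,4.5,0,0.2,0]]]}}

```text
time_s: 6.43
tcp_pos: [0.6301, -0.0209, 0.1611]
ee_rot: [[0.133, 0.003, -0.991], [0.991, -0.0, 0.133], [0.0, -1.0, -0.003]]
wrist_force: [-0.6, -3.0, -1.2]
gripper_width: 0.009
```

```bash
python3 - <<'E'
from h import *
to(W(0,.1355,.155),-7.35)
E
```

```text
t 6.4333 tcp [ 0.6301 -0.0209  0.1611] za 172.4 q [ 12.8  25.7  -4.7   0.1 -59.5 -20.5] F [-0.6 -3.  -1.2] M [-0.69 -0.13  0.03] g 0.01
press frame [-0.0012  0.1154  0.1551]
shift cm [ 2.01  0.01 -0.11] turn -0.005
```

Pushing with 3 N: the bolt slides. Continue to the stop.

{"op": "step_arm", "data": {"moves": [[[0,0,0,0.6,0,0,0],[0,0,0,1.1,0,0,0],[0,0,0,1.5,0,0,0],[0,0,0,1.9,0,0,0],[0,0,0,2.1,0,0,0]]]}}

```text
time_s: 6.85
tcp_pos: [0.6313, -0.0033, 0.1604]
ee_rot: [[0.133, -0.003, -0.991], [0.991, -0.005, 0.133], [-0.006, -1.0, 0.002]]
wrist_force: [-2.2, -15.0, 2.6]
gripper_width: 0.006
```

```bash
python3 - <<'E'
from h import *
to(W(0,.1355,.155),-7.35)
E
```

```text
t 6.85 tcp [ 0.6313 -0.0033  0.1604] za 172.4 q [ 14.5  26.   -4.4   0.3 -59.9 -22.3] F [ -2.2 -15.    2.6] M [-4.1   0.43  0.1 ] g 0.01
press frame [-0.0023  0.133   0.1544]
shift cm [ 0.25 -0.06 -0.22] turn -0.005
```

{"op": "step_arm", "data": {"moves": [[[0,0,0,0.2,0,0,0],[0,0,0,0.3,0,0,0],[0,0,0,0.3,0,0,0],[0,0,0,0.3,0,0,0],[0,0,0,0.3,0,0,0]]]}}

```text
time_s: 7.27
tcp_pos: [0.6307, -0.0031, 0.1603]
ee_rot: [[0.135, -0.005, -0.991], [0.991, -0.007, 0.135], [-0.008, -1.0, 0.004]]
wrist_force: [-2.5, -16.9, 3.5]
gripper_width: 0.006
```

```bash
python3 - <<'E'
from h import *
to(W(0,.1355,.155),-7.35)
c=cap('scene','s7.png')
a=cv2.imread('pics/s7.png')[180:330,170:370]; cv2.imwrite('pics/s7.png',cv2.resize(a,(800,600),interpolation=cv2.INTER_CUBIC))
print((proj(c,[W(0,.115,.173),W(0,.155,.173)])-[170,180])*4)
E
```

```text
t 7.2667 tcp [ 0.6307 -0.0031  0.1603] za 172.2 q [ 14.6  26.   -4.4   0.4 -60.  -22.5] F [ -2.5 -16.9   3.5] M [-4.63  0.63  0.11] g 0.01
press frame [-0.0028  0.1331  0.1543]
shift cm [ 0.24 -0.07 -0.28] turn -0.007
[[534.25180961 230.37638846]
 [592.81412212 228.07424167]]
```

View pics/s7.png

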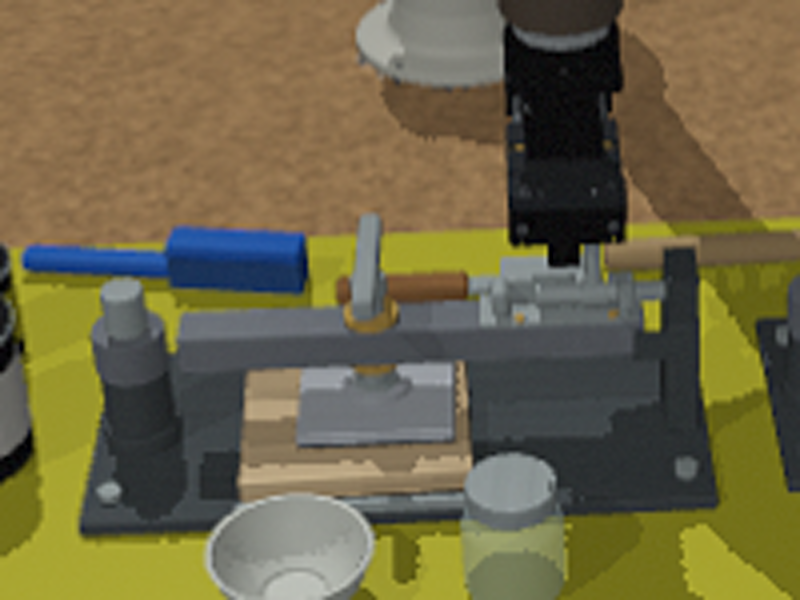

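{"op": "step_arm", "data": {"moves": [[[0,0,0,-1.0,0,0,0],[0,0,0,-1.5,0,-2.5,0],[0,0,0,-1.5,0,-4.5,0],[0,0,0,0.5,0,-4.5,0],[0,0,0,1.5,0,-4.5,0]]]}}

```text
time_s: 7.73
tcp_pos: [0.68, 0.0123, 0.1587]
ee_rot: [[0.135, 0.0, -0.991], [0.991, 0.001, 0.135], [0.001, -1.0, 0.0]]
wrist_force: [-0.8, 0.2, -0.4]
gripper_width: 0.005
```

```bash
python3 - <<'E'
from h import *
to(W(.02,.153,.155),-7.35)
c=cap('scene','s8.png')
a=cv2.imread('pics/s8.png')[180:330,170:370]; cv2.imwrite('pics/s8.png',cv2.resize(a,(800,600),interpolation=cv2.INTER_CUBIC))
E
```

```text
t 7.7333 tcp [0.68   0.0123 0.1587] za 172.3 q [ 14.6  30.4   3.2  -0.1 -62.7 -22.3] F [-0.8  0.2 -0.4] M [ 0.07 -0.05 -0.03] g 0.0
press frame [0.0441 0.1547 0.1527]
shift cm [-0.18 -0.23  2.41] turn -0.007
```

View pics/s8.png

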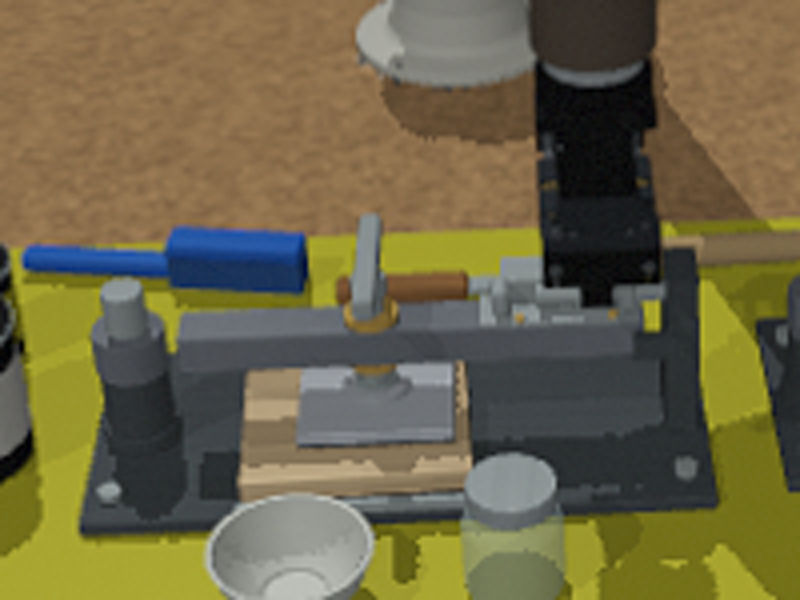

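{"op": "step_arm", "data": {"moves": [[[0,0,0,-0.1,-0.3,1.5,0],[0,0,0,-0.1,-0.3,2.8,0],[0,0,0,-0.1,-0.3,4.0,0],[0,0,0,-0.1,-0.3,5.2,0],[0,0,0,-0.1,-0.3,6.2,0]]]}}

```text
time_s: 8.2
tcp_pos: [0.6173, 0.0192, 0.1633]
ee_rot: [[0.132, 0.003, -0.991], [0.991, 0.001, 0.132], [0.001, -1.0, -0.003]]
wrist_force: [1.7, 0.0, -0.3]
gripper_width: -0.0
```

```bash
python3 - <<'E'
from h import *
to(W(-.045,.153,.19),-7.35)
c=cap('scene','s9.png')
a=cv2.imread('pics/s9.png')[180:330,170:370]; cv2.imwrite('pics/s9.png',cv2.resize(a,(800,600),interpolation=cv2.INTER_CUBIC))
E
```

```text
t 8.2 tcp [0.6173 0.0192 0.1633] za 172.4 q [ 16.8  24.4  -6.4  -0.  -59.  -24.4] F [ 1.7  0.  -0.3] M [-0.02 -0.41  0.  ] g -0.0
press frame [-0.019   0.1535  0.1573]
shift cm [-0.06 -3.28  2.59] turn -0.005
```

View pics/s9.png

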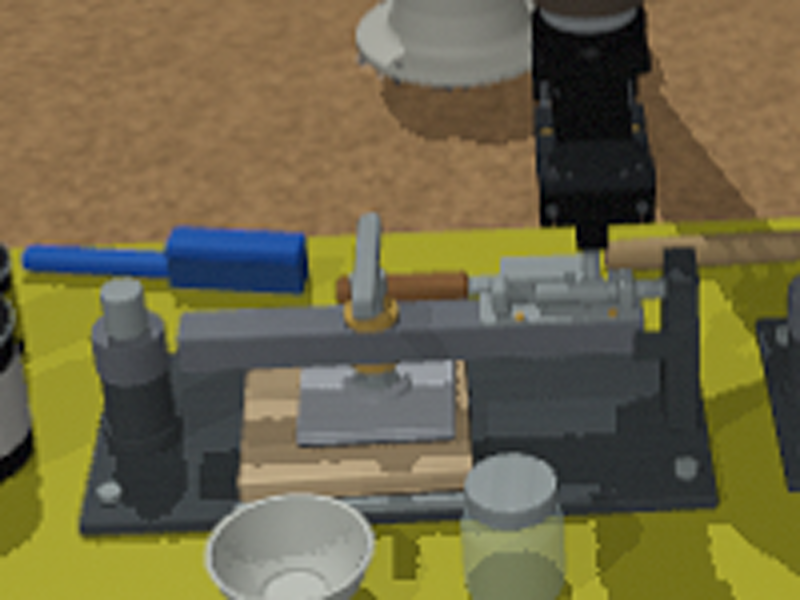

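{"op": "step_arm", "data": {"moves": [[[0,0,0,0,0,0.7,0],[0,0,0,0,0,1.3,0],[0,0,0,0,-1.0,0.5,0],[0,0,0,0,-4.0,0.5,0],[0,0,0,0,-4.0,2.8,0]]]}}

```text
time_s: 8.67
tcp_pos: [0.595, 0.0223, 0.2069]
ee_rot: [[0.133, 0.01, -0.991], [0.991, -0.0, 0.133], [0.001, -1.0, -0.01]]
wrist_force: [1.9, -0.2, 1.2]
gripper_width: 0.004
```

```bash
python3 - <<'E'
from h import *
to(W(-.05,.153,.15),-7.35)
c=cap('scene','s10.png')
a=cv2.imread('pics/s10.png')[180:330,170:370]; cv2.imwrite('pics/s10.png',cv2.resize(a,(800,600),interpolation=cv2.INTER_CUBIC))
E
```

```text
t 8.6667 tcp [0.595  0.0223 0.2069] za 172.4 q [ 17.8  20.   -6.7   0.2 -62.7 -25.5] F [ 1.9 -0.2  1.2] M [ 0.15 -0.31 -0.02] g 0.0
press frame [-0.0415  0.1537  0.2009]
shift cm [-0.08  5.09  0.9 ] turn -0.005
```

View pics/s10.png

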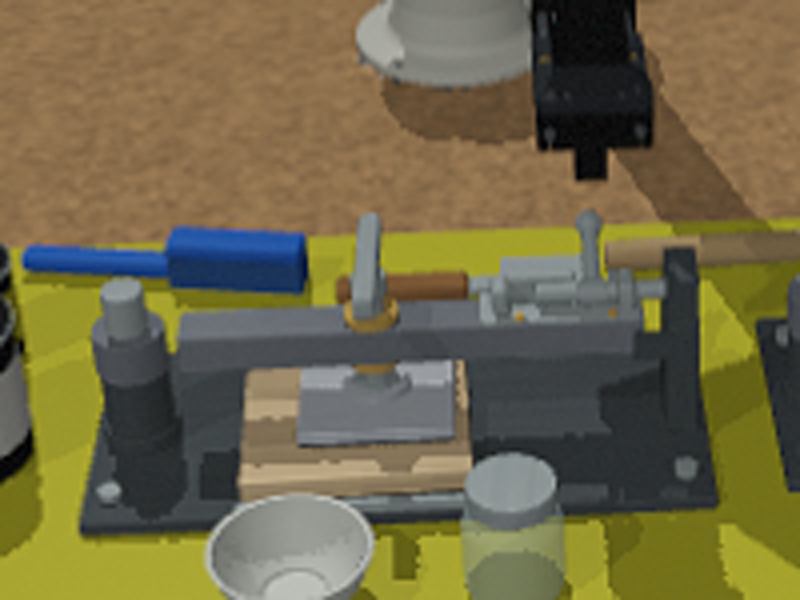

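```bash
python3 - <<'E'
from h import *
c=optics.capture('scene')
for th in [0,.3,.6,.7,.8,.9,1,1.1,1.2,1.3,1.57]:
    print(th,((proj(c,W(-.055*np.sin(th),.153,.118+.055*np.cos(th)))-[170,180])*4+[-1,-10]).round(1))
c=cap('wrist','w10.png')
E
```

```text
0 [[588.9 218.2]]
0.3 [[587.7 208.5]]
0.6 [[586.7 205.7]]
0.7 [[586.4 206.4]]
0.8 [[586.2 207.8]]
0.9 [[586. 210.]]
1 [[585.9 212.9]]
1.1 [[585.7 216.5]]
1.2 [[585.7 220.7]]
1.3 [[585.6 225.6]]
1.57 [[585.8 241.2]]
```

View pics/w10.png

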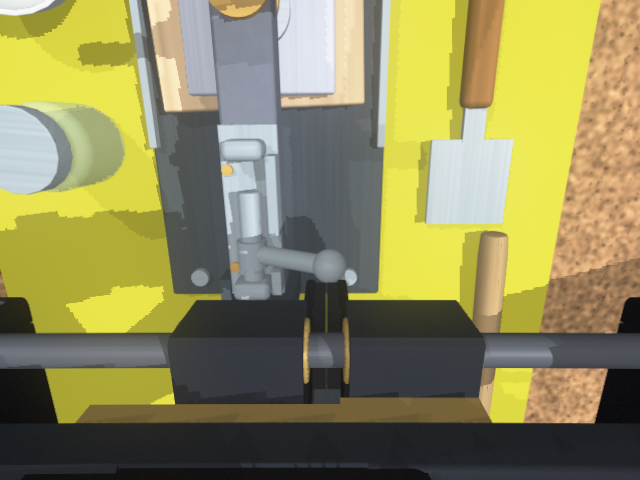

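{"op": "step_arm", "data": {"moves": [[[0,0,0,0,2.0,0.5,0],[0,0,0,0,3.8,0.9,0],[0,0,0,0,4.8,1.0,0],[0,0,0,0,5.5,1.1,0],[0,0,0,0,6.0,1.2,0]]]}}

```text
time_s: 9.23
tcp_pos: [0.5793, 0.0235, 0.1436]
ee_rot: [[0.132, 0.002, -0.991], [0.991, -0.002, 0.132], [-0.001, -1.0, -0.002]]
wrist_force: [-2.6, -0.3, 20.2]
gripper_width: 0.006
```

```bash
python3 - <<'E'
from h import *
to(W(-.055,.153,.138),-7.35)
E
```

```text
t 9.2333 tcp [0.5793 0.0235 0.1436] za 172.4 q [ 18.4  22.2 -13.3   0.2 -54.4 -26.1] F [-2.6 -0.3 20.2] M [ 0.1   0.59 -0.03] g 0.01
press frame [-0.0572  0.1529  0.1376]
shift cm [ 0.01 -0.04 -0.22] turn -0.004
```

{"op": "step_arm", "data": {"moves": [[[0,0,0,0,-2.0,0,0],[0,0,0,0,-6.0,0,0],[0,0,0,0,-9.0,0,50],[0,0,0,0,-9.0,0,60],[0,0,0,0,-9.0,0,60]]]}}

```text
time_s: 9.65
tcp_pos: [0.5796, 0.024, 0.2351]
ee_rot: [[0.134, 0.006, -0.991], [0.991, 0.002, 0.134], [0.002, -1.0, -0.006]]
wrist_force: [-0.4, -0.0, -0.8]
gripper_width: 0.152
```

```bash
python3 - <<'E'
from h import *
to(W(0,0,.21),82.65)
c=cap('wrist','w11.png')
c=cap('scene','s11.png')
a=cv2.imread('pics/s11.png')[180:330,170:370]; cv2.imwrite('pics/s11.png',cv2.resize(a,(800,600),interpolation=cv2.INTER_CUBIC))
E
```

```text
t 9.65 tcp [0.5796 0.024  0.2351] za 172.3 q [ 18.4  17.4  -6.2   0.  -66.  -26.1] F [-0.4 -0.  -0.8] M [ 0.11 -0.01  0.05] g 0.15
press frame [-0.057   0.1535  0.2291]
shift cm [-15.32   1.91  -5.78] turn 1.565
```

View pics/w11.png

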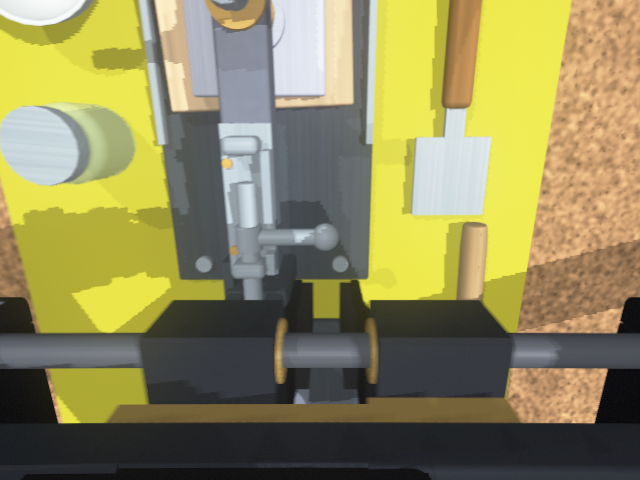

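View pics/s11.png

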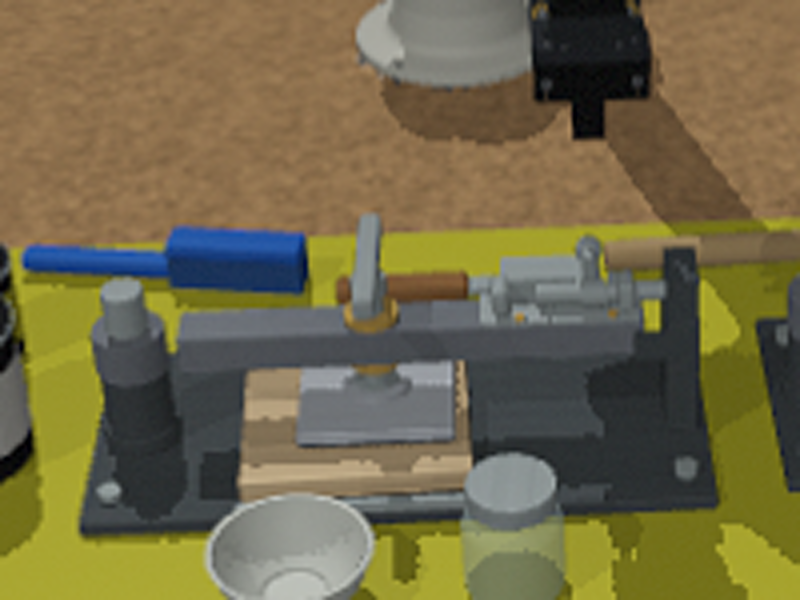

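{"op": "step_arm", "data": {"moves": [[[0,-0.12,0,-3.1,0,-1.2,60],[0,-0.24,0,-6.2,0,-2.4,60],[0,-0.36,0,-9.3,0,-3.5,60],[0,-0.48,0,-12.4,0,-4.7,60],[0,-0.6,0,-15.4,0,-5.8,60]]]}}

```text
time_s: 10.17
tcp_pos: [0.6145, -0.1382, 0.2306]
ee_rot: [[-0.455, -0.003, -0.891], [0.891, -0.0, -0.455], [0.001, -1.0, 0.003]]
wrist_force: [0.9, 0.1, 0.6]
gripper_width: 0.57
```

{"op": "step_arm", "data": {"moves": [[[0,-0.12,0,0,0,0,60],[0,-0.24,0,0,0,0,60],[0,-0.36,0,0,0,0,60],[0,-0.48,0,0,0,0,60],[0,-0.6,0,0,0,0,60]]]}}

```text
time_s: 10.58
tcp_pos: [0.6143, -0.1369, 0.2304]
ee_rot: [[-0.878, -0.004, -0.479], [0.479, 0.0, -0.878], [0.003, -1.0, 0.002]]
wrist_force: [-1.0, -0.1, -0.5]
gripper_width: 0.602
```

{"op": "step_arm", "data": {"moves": [[[0,-0.12,0,0,0,0,60],[0,-0.24,0,0,0,0,60],[0,-0.37,0,0,0,0,60],[0,-0.37,0,0,0,0,60],[0,-0.37,0,0,0,0,60]]]}}

```text
time_s: 11.0
tcp_pos: [0.6145, -0.1367, 0.231]
ee_rot: [[-0.991, -0.003, -0.137], [0.137, 0.0, -0.991], [0.003, -1.0, 0.0]]
wrist_force: [-0.3, 0.7, 0.2]
gripper_width: 0.602
```

```bash
python3 - <<'E'
from h import *
import pickle
to(W(0,0,.16),82.65)
c=cap('wrist','w12.png'); pickle.dump(c,open('c12.pkl','wb'))
print(proj(c,[W(0,0,.157),W(.055,0,.157),W(-.055,0,.157)]))
E
```

```text
t 11.0 tcp [ 0.6145 -0.1367  0.231 ] za -97.9 q [  2.2  22.6   1.   -0.  -68.5  79.9] F [-0.3  0.7  0.2] M [-0.02  0.05  0.04] g 0.6
press frame [-0.0019 -0.0014  0.225 ]
shift cm [-0.2   6.5  -0.15] turn -0.01
[[322.76943814 255.46927653]
 [321.68831334 164.55214893]
 [323.70686784 334.5848561 ]]
```

View pics/w12.png

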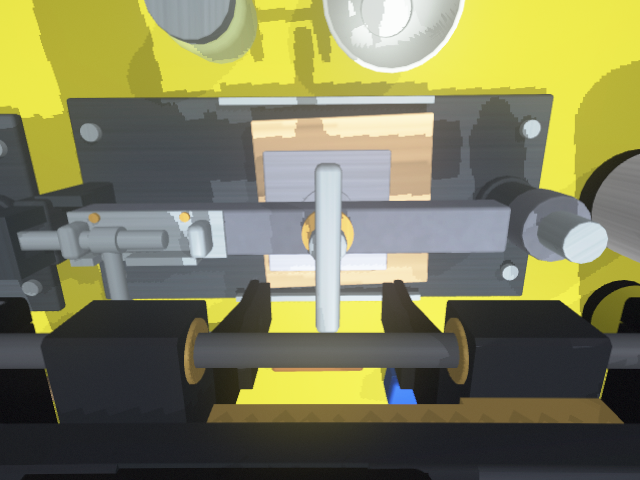

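```bash
python3 - <<'E'
from h import *
import pickle
c=pickle.load(open('c12.pkl','rb'))
im=c['image'].astype(int)
for v in range(175,331,15):
    row=im[v,300:356]; g=row.sum(1); print(v,g.tolist()[::2])
def pf(u,v,z): p=onz(c,u,v,z)-O; return (p@EX).round(4),(p@EY).round(4)
print(pf(328,165,.163),pf(327.5,331,.163),pf(328,250,.163))
# finger tips centre
R=np.array(r.sense()['ee_rot']);t=np.array(r.sense()['tcp_pos'])
print(proj(c,[t+R[:,1]*.011+R[:,2]*.0262,t+R[:,1]*.011-R[:,2]*.0262,t]))
E
python3 -c "
import cv2
a=cv2.imread('pics/w12.png')[150:400,200:460]; cv2.imwrite('pics/w12z.png',cv2.resize(a,None,fx=2.4,fy=2.4,interpolation=cv2.INTER_CUBIC))"
```

```text
175 [558, 559, 556, 555, 557, 557, 559, 478, 499, 576, 633, 657, 654, 650, 655, 660, 655, 658, 654, 640, 576, 521, 557, 558, 560, 559, 555, 556]
190 [562, 562, 562, 563, 563, 563, 560, 468, 495, 576, 634, 659, 659, 654, 660, 664, 659, 667, 654, 636, 560, 537, 568, 567, 565, 570, 567, 565]
205 [304, 300, 304, 305, 310, 311, 309, 318, 492, 575, 636, 663, 666, 660, 665, 669, 665, 669, 653, 631, 541, 326, 316, 316, 316, 315, 314, 317]
220 [445, 391, 340, 391, 410, 457, 461, 426, 490, 577, 637, 666, 669, 666, 670, 673, 671, 677, 654, 626, 524, 595, 600, 600, 593, 448, 500, 499]
235 [462, 567, 574, 565, 415, 376, 367, 417, 492, 581, 639, 668, 671, 672, 678, 678, 678, 682, 651, 624, 523, 516, 442, 604, 617, 606, 602, 519]
250 [458, 461, 461, 463, 380, 586, 588, 431, 485, 579, 640, 668, 671, 675, 682, 684, 682, 687, 652, 621, 553, 700, 691, 606, 534, 510, 515, 516]
265 [725, 734, 740, 723, 734, 731, 723, 694, 477, 578, 643, 669, 674, 677, 686, 689, 687, 689, 653, 613, 634, 732, 728, 738, 743, 736, 729, 743]
280 [647, 649, 649, 649, 649, 649, 649, 625, 473, 578, 644, 670, 674, 674, 687, 693, 692, 693, 650, 598, 624, 680, 680, 680, 678, 680, 679, 678]
295 [466, 464, 464, 468, 469, 480, 490, 499, 459, 558, 641, 669, 671, 676, 687, 693, 697, 694, 649, 581, 489, 518, 523, 542, 557, 564, 561, 565]
310 [584, 581, 583, 584, 585, 585, 586, 587, 450, 549, 603, 654, 669, 673, 687, 694, 701, 696, 647, 563, 568, 591, 593, 591, 591, 590, 590, 592]
325 [577, 580, 582, 579, 581, 581, 581, 582, 440, 547, 595, 623, 650, 672, 688, 697, 705, 699, 646, 541, 573, 588, 588, 588, 589, 587, 588, 587]
(np.float64(0.0547), np.float64(-0.0036)) (np.float64(-0.0524), np.float64(-0.0025)) (np.float64(0.0035), np.float64(-0.0032))
[[380.76813517 300.34158969]
 [269.18723498 300.32844249]
 [324.95632524 311.50270479]]
```

View pics/w12z.png

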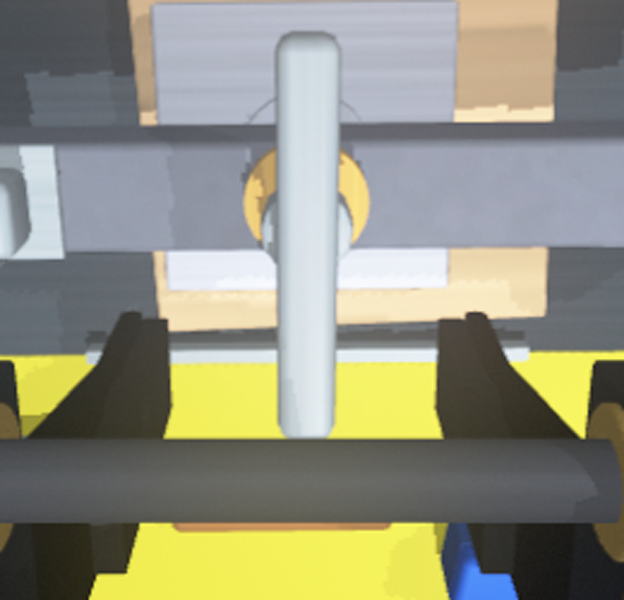

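{"op": "step_arm", "data": {"moves": [[[0,0,0,-0.3,2,0.14,60],[0,0,0,-0.3,4,0.14,60],[0,0,0,-0.3,6,0.14,60],[0,0,0,-0.3,7.9,0.14,50],[0,0,0,-0.3,7.9,0.14,35]]]}}

```text
time_s: 11.47
tcp_pos: [0.6147, -0.1381, 0.1486]
ee_rot: [[-0.99, -0.009, -0.137], [0.137, 0.001, -0.991], [0.01, -1.0, 0.0]]
wrist_force: [0.1, 0.6, -0.4]
gripper_width: 0.52
```

```bash
python3 - <<'E'
from h import *
import pickle
to(W(.001,-.0028,.145),82.1)
c=cap('wrist','w13.png')
E
```

```text
t 11.4667 tcp [ 0.6147 -0.1381  0.1486] za -97.9 q [  2.   26.6  -5.   -0.1 -58.9  80.2] F [ 0.1  0.6 -0.4] M [-0.01  0.06 -0.03] g 0.52
press frame [-0.0014 -0.0028  0.1426]
shift cm [-0.24 -0.24 -0.01] turn 0.0
```

View pics/w13.png

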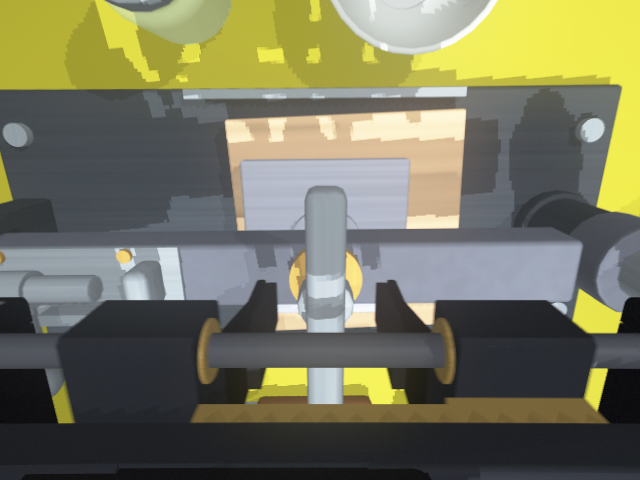

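{"op": "step_arm", "data": {"moves": [[[0,0,0,0,0,0,30],[0,0,0,0,0,0,20],[0,0,0,0,0,0,10],[0,0,0,0,0,0,0],[0,0,0,0,0,0,0]]]}}

```text
time_s: 11.93
tcp_pos: [0.6187, -0.1383, 0.1552]
ee_rot: [[-0.991, 0.003, -0.134], [0.134, -0.0, -0.991], [-0.003, -1.0, -0.0]]
wrist_force: [1.0, 1.7, 2.8]
gripper_width: 0.266
```

{"op": "step_arm", "data": {"moves": [[[0,0,0,0,0,0,0],[0,0,0,0,0,0,0],[0,0,0,0,0,0,0],[0,0,0,0,0,0,0],[0,0,0,0,0,0,0]]]}}

```text
time_s: 12.35
tcp_pos: [0.6186, -0.1384, 0.1551]
ee_rot: [[-0.991, 0.003, -0.134], [0.134, -0.0, -0.991], [-0.003, -1.0, -0.0]]
wrist_force: [0.5, 1.8, 5.9]
gripper_width: 0.263
```

```bash
python3 - <<'E'
from h import *
to(W(.001,-.0028,.145),82.1)
E
```

```text
t 12.35 tcp [ 0.6186 -0.1384  0.1551] za -97.7 q [  2.   26.3  -4.6   0.  -58.9  80.3] F [0.5 1.8 5.9] M [ 0.47 -0.06  0.02] g 0.26
press frame [ 0.0025 -0.0026  0.1491]
shift cm [0.15 0.41 0.02] turn 0.004
```

```bash
python3 - <<'E'
from h import *
c=cap('wrist','w14.png')
c=cap('scene','s14.png')
a=cv2.imread('pics/s14.png')[200:300,200:320]; cv2.imwrite('pics/s14.png',cv2.resize(a,None,fx=5,fy=5,interpolation=cv2.INTER_CUBIC))
E
```

```text
(no output)
```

View pics/w14.png

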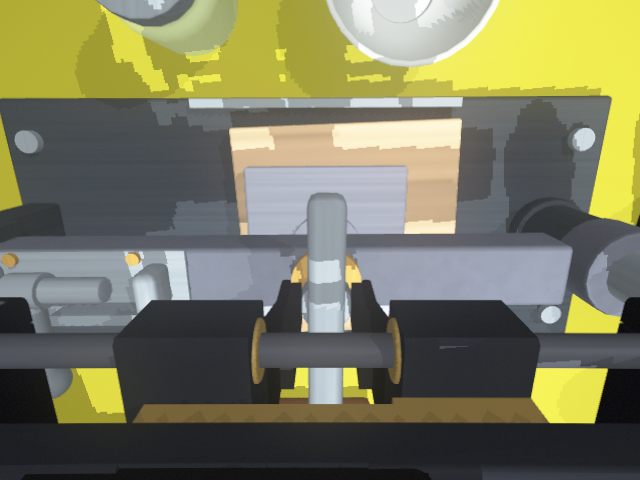

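View pics/s14.png

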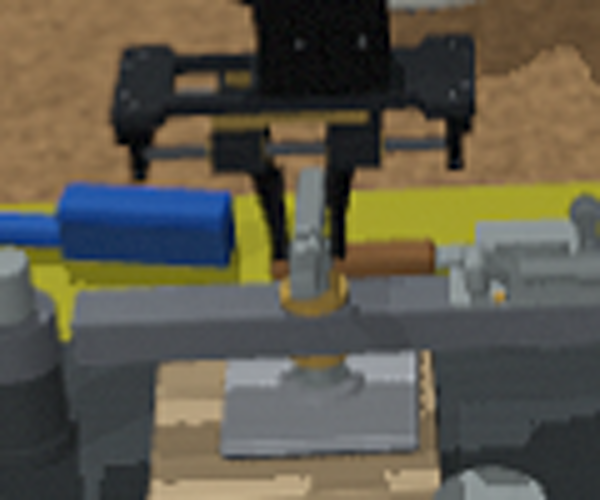

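{"op": "step_arm", "data": {"moves": [[[0,0,0,0,0,0,45],[0,0,0,0.1,-0.9,0,45],[0,0,0,0.1,-1.0,0,45],[0,0,0,0.1,-1.0,0,20],[0,0,0,0.1,-1.0,0,0]]]}}

```text
time_s: 12.87
tcp_pos: [0.6162, -0.1384, 0.1633]
ee_rot: [[-0.991, -0.001, -0.135], [0.135, 0.0, -0.991], [0.001, -1.0, -0.0]]
wrist_force: [0.8, 0.1, 0.8]
gripper_width: 0.357
```

{"op": "step_arm", "data": {"moves": [[[0,0,0,0,0,0,0],[0,0,0,0,0,0,0],[0,0,0,0,0,0,0],[0,0,0,0,0,0,0],[0,0,0,0,0,0,0]]]}}

```text
time_s: 13.28
tcp_pos: [0.6164, -0.138, 0.1631]
ee_rot: [[-0.991, -0.001, -0.135], [0.135, 0.0, -0.991], [0.001, -1.0, -0.0]]
wrist_force: [0.5, 1.3, -0.4]
gripper_width: 0.178
```

```bash
python3 - <<'E'
from h import *
to(W(.001,-.0028,.145),82.1)
E
```

```text
t 13.2833 tcp [ 0.6164 -0.138   0.1631] za -97.7 q [  2.   25.8  -4.1  -0.  -60.1  80.3] F [ 0.5  1.3 -0.4] M [ 0.35 -0.02 -0.12] g 0.18
press frame [ 0.0002 -0.0025  0.1571]
shift cm [-0.08  1.21  0.03] turn 0.003
```

{"op": "step_arm", "data": {"moves": [[[0,0.05,0,0,0.01,0,0],[0,0.1,0,0,0.02,0,0],[0,0.15,0,0,0.03,0,0],[0,0.2,0,0,0.05,0,0],[0,0.2,0,0,0.05,0,0]]]}}

```text
time_s: 13.7
tcp_pos: [0.6164, -0.138, 0.1632]
ee_rot: [[-0.945, -0.001, -0.326], [0.326, -0.001, -0.945], [0.001, -1.0, 0.001]]
wrist_force: [-1.1, 1.7, 1.4]
gripper_width: 0.196
```

```bash
python3 - <<'E'
from h import *
to(W(.001,-.0028,.145),82.1)
cap('wrist','w15.png')
E
```

```text
t 13.7 tcp [ 0.6164 -0.138   0.1632] za -109.0 q [  2.   25.8  -4.2   0.  -60.1  68.9] F [-1.1  1.7  1.4] M [0.5  0.46 0.91] g 0.2
press frame [ 0.0002 -0.0025  0.1572]
shift cm [-0.08  1.22  0.01] turn -0.194
```

View pics/w15.png

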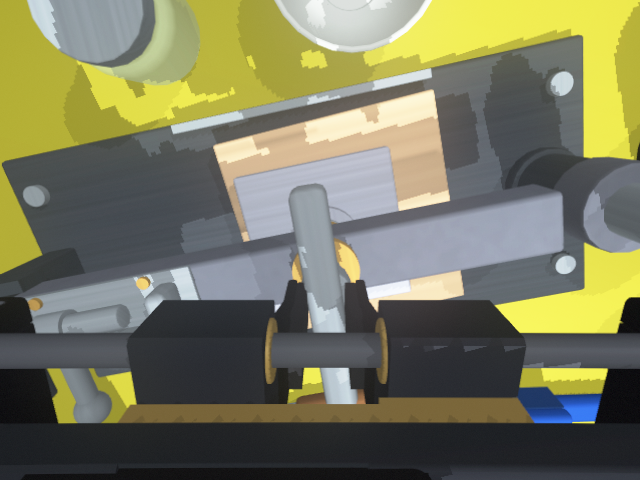

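{"op": "step_arm", "data": {"moves": [[[0,0,0,0,0,0,50],[0,0,0,0,0,0,50],[0,0,0,0,-3.0,0,50],[0,0,0,0,-4.0,0,50],[0,0.12,0,0,-4.0,0,50]]]}}

```text
time_s: 14.17
tcp_pos: [0.619, -0.139, 0.207]
ee_rot: [[-0.897, 0.008, -0.441], [0.441, -0.001, -0.897], [-0.008, -1.0, -0.003]]
wrist_force: [-0.1, -0.2, 0.2]
gripper_width: 0.464
```

{"op": "step_arm", "data": {"moves": [[[0,0.12,0,0,0,0,50],[0,0.24,0,0,0,0,50],[0,0.36,0,0,0,0,50],[0,0.48,0,0,0,0,50],[0,0.6,0,0,0,0,50]]]}}

```text
time_s: 14.58
tcp_pos: [0.6171, -0.1386, 0.2033]
ee_rot: [[-0.487, 0.002, -0.873], [0.873, -0.0, -0.487], [-0.001, -1.0, -0.001]]
wrist_force: [-0.4, 0.0, -0.9]
gripper_width: 0.504
```

{"op": "step_arm", "data": {"moves": [[[0,0.12,0,0,0,0,50],[0,0.24,0,0,0,0,50],[0,0.36,0,0,0,0,50],[0,0.48,0,0,0,0,50],[0,0.6,0,0,0,0,50]]]}}

```text
time_s: 15.0
tcp_pos: [0.6171, -0.1387, 0.2033]
ee_rot: [[0.091, 0.002, -0.996], [0.996, -0.0, 0.091], [0.0, -1.0, -0.002]]
wrist_force: [-0.3, -0.2, 0.3]
gripper_width: 0.504
```

{"op": "step_arm", "data": {"moves": [[[0,0.12,0,0,0,0,50],[0,0.24,0,0,0,0,50],[0,0.36,0,0,0,0,50],[0,0.48,0,0,0,0,50],[0,0.6,0,0,0,0,50]]]}}

```text
time_s: 15.42
tcp_pos: [0.6171, -0.1386, 0.2033]
ee_rot: [[0.637, 0.002, -0.771], [0.771, 0.0, 0.637], [0.001, -1.0, -0.001]]
wrist_force: [-0.1, -0.5, 0.9]
gripper_width: 0.497
```

{"op": "step_arm", "data": {"moves": [[[0,0.12,0,0,0,0,50],[0,0.24,0,0,0,0,50],[0,0.36,0,0,0,0,50],[0,0.48,0,0,0,0,50],[0,0.6,0,0,0,0,50]]]}}

```text
time_s: 15.83
tcp_pos: [0.6171, -0.1387, 0.2033]
ee_rot: [[0.961, 0.002, -0.276], [0.276, -0.0, 0.961], [0.002, -1.0, -0.0]]
wrist_force: [-0.0, 0.3, -0.8]
gripper_width: 0.5
```

```bash
python3 - <<'E'
from h import *
to(W(.001,-.0028,.157),82.1)
E
```

```text
t 15.8333 tcp [ 0.6171 -0.1387  0.2033] za 106.0 q [  2.   23.9  -1.1   0.  -64.9 -75.9] F [-0.   0.3 -0.8] M [ 0.09 -0.13  0.03] g 0.5
press frame [ 0.001  -0.0031  0.1973]
shift cm [0.01 4.03 0.02] turn 0.418
```

{"op": "step_arm", "data": {"moves": [[[0,0.12,0,0,0,0,50],[0,0.24,0,0,0,0,50],[0,0.36,0,0,0,0,50],[0,0.42,0,0,0,0,50],[0,0.42,0,0,0,0,50]]]}}

```text
time_s: 16.25
tcp_pos: [0.617, -0.1386, 0.2032]
ee_rot: [[0.991, 0.001, 0.135], [-0.135, 0.0, 0.991], [0.001, -1.0, 0.0]]
wrist_force: [0.4, 0.3, -0.1]
gripper_width: 0.504
```

```bash
python3 - <<'E'
from h import *
to(W(.001,-.0028,.157),82.1)
c=cap('wrist','w16.png')
def pf(u,v,z): p=onz(c,u,v,z)-O; return (p@EX).round(4),(p@EY).round(4)
import pickle; pickle.dump(c,open('c16.pkl','wb'))
E
```

```text
t 16.25 tcp [ 0.617  -0.1386  0.2032] za 82.3 q [  2.   23.9  -1.1   0.  -64.9 -99.7] F [ 0.4  0.3 -0.1] M [ 0.02 -0.14  0.01] g 0.5
press frame [ 0.0009 -0.003   0.1972]
shift cm [0.   4.02 0.02] turn 0.003
```

View pics/w16.png

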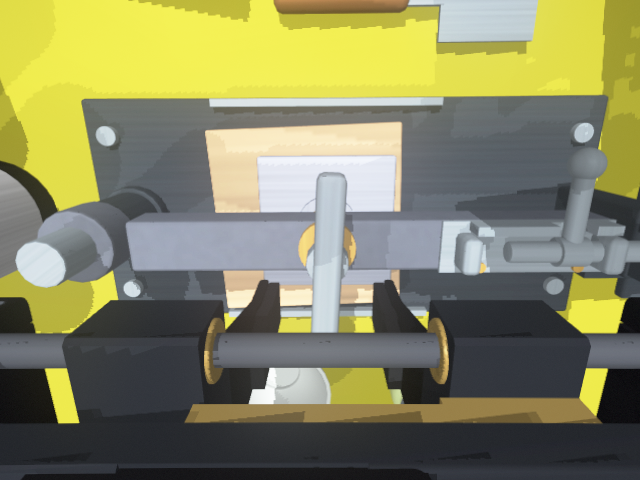

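{"op": "step_arm", "data": {"moves": [[[0,0.04,0,0,1.5,0,50],[0,0.04,0,0,3.0,0,50],[0,0.04,0,0,4.1,0,40],[0,0.04,0,0,4.1,0,20],[0,0.04,0,0,4.1,0,0]]]}}

```text
time_s: 16.72
tcp_pos: [0.6165, -0.1385, 0.1616]
ee_rot: [[0.985, -0.001, 0.172], [-0.172, -0.0, 0.985], [-0.001, -1.0, -0.001]]
wrist_force: [-0.2, -0.4, 0.7]
gripper_width: 0.358
```

{"op": "step_arm", "data": {"moves": [[[0,0,0,0,0,0,0],[0,0,0,0,0,0,0],[0,0,0,0,0,0,0],[0,0,0,0,0,0,0],[0,0,0,0,0,0,0]]]}}

```text
time_s: 17.13
tcp_pos: [0.6174, -0.1381, 0.1631]
ee_rot: [[0.985, 0.002, 0.172], [-0.172, 0.0, 0.985], [0.002, -1.0, 0.0]]
wrist_force: [0.3, 0.5, 2.5]
gripper_width: 0.176
```

{"op": "step_arm", "data": {"moves": [[[0,-0.06,0,0,0.01,0,0],[0,-0.12,0,0,0.02,0,0],[0,-0.18,0,0,0.04,0,0],[0,-0.24,0,0,0.06,0,0],[0,-0.3,0,0,0.07,0,0]]]}}

```text
time_s: 17.55
tcp_pos: [0.6174, -0.138, 0.1624]
ee_rot: [[0.992, 0.002, -0.13], [0.13, 0.0, 0.992], [0.002, -1.0, -0.0]]
wrist_force: [1.7, 2.0, 3.3]
gripper_width: 0.178
```

```bash
python3 - <<'E'
from h import *
to(W(.001,-.0028,.157),82.1)
cap('wrist','w17.png')
E
```

```text
t 17.55 tcp [ 0.6174 -0.138   0.1624] za 97.4 q [  2.   25.8  -4.2  -0.  -59.8 -84.6] F [1.7 2.  3.3] M [ 0.66 -0.27 -0.17] g 0.18
press frame [ 0.0012 -0.0024  0.1564]
shift cm [-0.03 -0.06 -0.03] turn 0.268
```

View pics/w17.png

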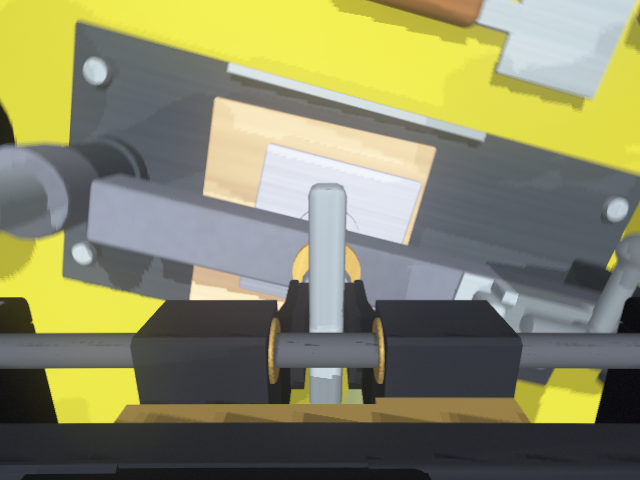

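{"op": "step_arm", "data": {"moves": [[[0,-0.1,0,0,0.02,0,0],[0,-0.2,0,0,0.05,0,0],[0,-0.3,0,0,0.07,0,0],[0,-0.4,0,0,0.1,0,0],[0,-0.5,0,0,0.12,0,0]]]}}

```text
time_s: 18.02
tcp_pos: [0.6173, -0.1378, 0.1611]
ee_rot: [[0.808, 0.002, -0.59], [0.59, 0.0, 0.808], [0.002, -1.0, -0.001]]
wrist_force: [0.5, 3.2, 2.7]
gripper_width: 0.18
```

{"op": "step_arm", "data": {"moves": [[[0,-0.1,0,0,0.02,0,0],[0,-0.2,0,0,0.05,0,0],[0,-0.3,0,0,0.07,0,0],[0,-0.4,0,0,0.1,0,0],[0,-0.5,0,0,0.12,0,0]]]}}

```text
time_s: 18.43
tcp_pos: [0.6171, -0.1377, 0.1599]
ee_rot: [[0.426, 0.002, -0.905], [0.905, 0.001, 0.426], [0.001, -1.0, -0.001]]
wrist_force: [0.4, 3.2, 3.9]
gripper_width: 0.182
```

```bash
python3 - <<'E'
from h import *
to(W(.001,-.0028,.157),82.1)
cap('wrist','w18.png')
E
```

```text
t 18.4333 tcp [ 0.6171 -0.1377  0.1599] za 154.8 q [  2.   26.   -4.4  -0.  -59.6 -27.2] F [0.4 3.2 3.9] M [ 1.08  0.04 -0.11] g 0.18
press frame [ 0.0009 -0.0021  0.1539]
shift cm [-0.06 -0.31 -0.04] turn 1.268
```

View pics/w18.png

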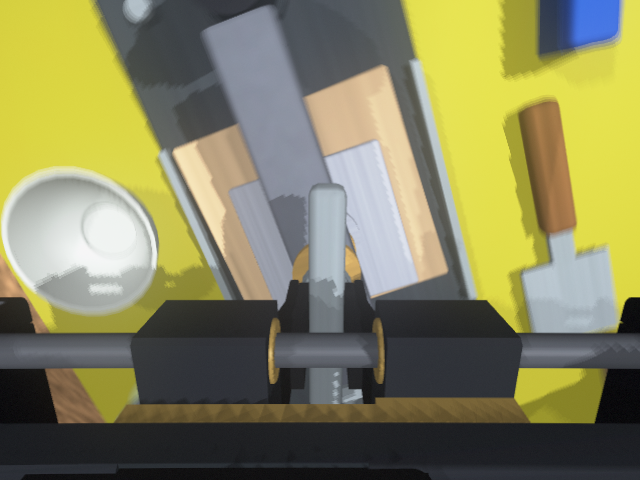

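The bar follows the gripper. Continue.

{"op": "step_arm", "data": {"moves": [[[0,-0.1,0,0,0.02,0,0],[0,-0.2,0,0,0.05,0,0],[0,-0.3,0,0,0.07,0,0],[0,-0.4,0,0,0.1,0,0],[0,-0.5,0,0,0.12,0,0]]]}}

```text
time_s: 18.9
tcp_pos: [0.6169, -0.1377, 0.1587]
ee_rot: [[-0.058, 0.001, -0.998], [0.998, 0.001, -0.058], [0.001, -1.0, -0.001]]
wrist_force: [-1.4, 3.4, 4.9]
gripper_width: 0.178
```

{"op": "step_arm", "data": {"moves": [[[0,-0.1,0,0,0.02,0,0],[0,-0.2,0,0,0.05,0,0],[0,-0.3,0,0,0.07,0,0],[0,-0.4,0,0,0.1,0,0],[0,-0.5,0,0,0.12,0,0]]]}}

```text
time_s: 19.32
tcp_pos: [0.6167, -0.1377, 0.1575]
ee_rot: [[-0.529, 0.001, -0.849], [0.849, 0.001, -0.529], [0.0, -1.0, -0.001]]
wrist_force: [-1.1, 3.7, 4.1]
gripper_width: 0.177
```

```bash
python3 - <<'E'
from h import *
to(W(.001,-.0028,.157),82.1)
E
```

```text
t 19.3167 tcp [ 0.6167 -0.1377  0.1575] za -148.1 q [  2.   26.1  -4.6  -0.  -59.3  29.9] F [-1.1  3.7  4.1] M [ 1.17  0.42 -0.15] g 0.18
press frame [ 0.0004 -0.0022  0.1515]
shift cm [-0.08 -0.55 -0.01] turn -0.875
```

{"op": "step_arm", "data": {"moves": [[[0,-0.08,0,0,0.02,0,0],[0,-0.15,0,0,0.04,0,0],[0,-0.21,0,0,0.05,0,0],[0,-0.26,0,0,0.06,0,0],[0,-0.3,0,0,0.07,0,0]]]}}

```text
time_s: 19.73
tcp_pos: [0.6166, -0.1378, 0.1567]
ee_rot: [[-0.755, 0.0, -0.656], [0.656, 0.0, -0.755], [0.0, -1.0, -0.001]]
wrist_force: [-0.7, 4.0, 5.2]
gripper_width: 0.18
```

```bash
python3 - <<'E'
from h import *
to(W(.001,-.0028,.157),82.1)
E
```

```text
t 19.7333 tcp [ 0.6166 -0.1378  0.1567] za -131.0 q [  2.   26.1  -4.6  -0.  -59.2  47. ] F [-0.7  4.   5.2] M [ 1.13  0.4  -0.19] g 0.18
press frame [ 0.0004 -0.0023  0.1507]
shift cm [-0.08 -0.63  0.  ] turn -0.578
```

{"op": "step_arm", "data": {"moves": [[[0,-0.04,0,0,0.01,0,0],[0,-0.08,0,0,0.02,0,0],[0,-0.12,0,0,0.03,0,0],[0,-0.16,0,0,0.04,0,0],[0,-0.16,0,0,0.04,0,0]]]}}

```text
time_s: 20.15
tcp_pos: [0.6169, -0.1381, 0.1565]
ee_rot: [[-0.848, 0.001, -0.53], [0.53, 0.001, -0.848], [-0.001, -1.0, -0.001]]
wrist_force: [0.2, 2.3, 5.9]
gripper_width: 0.19
```

```bash
python3 - <<'E'
from h import *
to(W(.001,-.0028,.157),82.1)
cap('wrist','w19.png')
E
```

```text
t 20.15 tcp [ 0.6169 -0.1381  0.1565] za -122.0 q [  2.   26.1  -4.6  -0.  -59.2  56. ] F [0.2 2.3 5.9] M [ 0.99  0.3  -0.76] g 0.19
press frame [ 0.0007 -0.0025  0.1505]
shift cm [-0.04 -0.65  0.01] turn -0.421
```

View pics/w19.png

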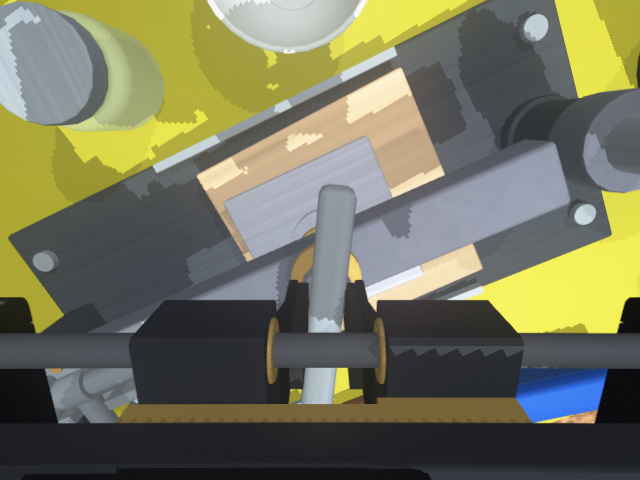

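{"op": "step_arm", "data": {"moves": [[[0,-0.03,0,0,0,0,0],[0,-0.05,0,0,0,0,0],[0,-0.05,0,0,0,0,0],[0,-0.05,0,0,0,0,0],[0,-0.05,0,0,0,0,0]]]}}

```text
time_s: 20.62
tcp_pos: [0.6171, -0.1383, 0.1564]
ee_rot: [[-0.873, 0.002, -0.488], [0.488, 0.0, -0.873], [-0.001, -1.0, -0.001]]
wrist_force: [-0.4, 2.1, 5.7]
gripper_width: 0.192
```

{"op": "step_arm", "data": {"moves": [[[0,0,0,0,0,0,40],[0,0,0,0,0,0,50],[0,0,0,0,0,0,50],[0,0,0,0,-2.0,0,50],[0,0,0,0,-6.0,0,50]]]}}

```text
time_s: 21.03
tcp_pos: [0.6129, -0.138, 0.2093]
ee_rot: [[-0.874, -0.015, -0.485], [0.485, 0.001, -0.875], [0.014, -1.0, 0.006]]
wrist_force: [0.5, 1.2, -0.2]
gripper_width: 0.463
```

{"op": "step_arm", "data": {"moves": [[[0,0,0,0,-2.0,0,50],[0,0,0,0,-4.0,0,50],[0,0,0,0,-6.0,0,50],[0,0,0,0,-7.0,0,50],[0,0,0,0,-7.0,0,50]]]}}

```text
time_s: 21.45
tcp_pos: [0.6175, -0.1386, 0.2877]
ee_rot: [[-0.875, 0.004, -0.484], [0.484, -0.001, -0.875], [-0.004, -1.0, -0.001]]
wrist_force: [-0.1, 0.1, 0.1]
gripper_width: 0.501
```

```bash
python3 - <<'E'
from h import *
to(W(-.2,.1,.3),82.1)
c=cap('wrist','w20.png')
c=cap('scene','s20f.png')
a=cv2.imread('pics/s20f.png')[180:330,170:370]; cv2.imwrite('pics/s20.png',cv2.resize(a,(800,600),interpolation=cv2.INTER_CUBIC))
E
```

```text
t 21.45 tcp [ 0.6175 -0.1386  0.2877] za -118.9 q [  2.   21.    6.6   0.1 -75.4  59.1] F [-0.1  0.1  0.1] M [ 0.03 -0.05  0.02] g 0.5
press frame [ 0.0014 -0.003   0.2817]
shift cm [22.51 -1.92 -2.18] turn -0.367
```

View pics/w20.png

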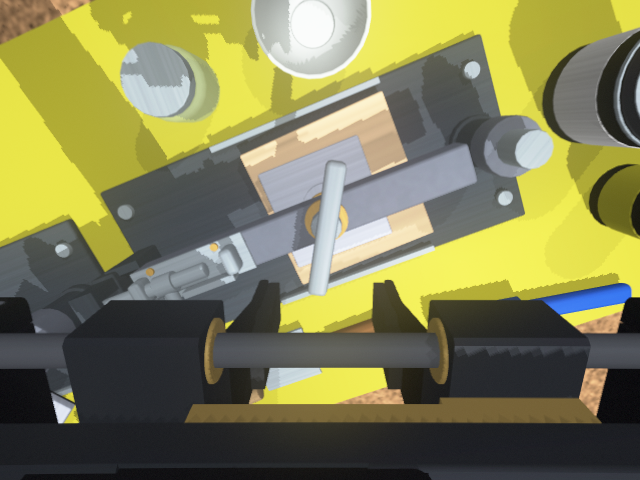

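View pics/s20.png

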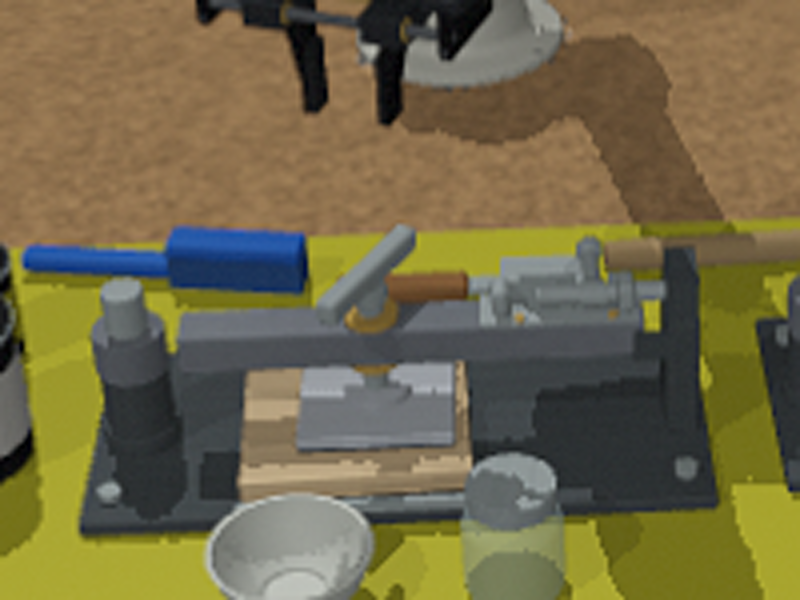

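```bash
python3 - <<'E'
from h import *
c=cap('wrist','w21.png'); c2=cap('top','t21.png')
a=onz(c,335,163,.156);b=onz(c,318,292,.156); v=b-a
print('bar len',np.linalg.norm(v),'angle vs ex',np.degrees(np.arctan2(v@EY,v@EX))%180)
m=(a+b)/2-O; print((m@EX).round(4),(m@EY).round(4))
E
```

```text
bar len 0.10319392129563176 angle vs ex 151.23074467308237
0.0002 -0.0037
```

View pics/t21.png

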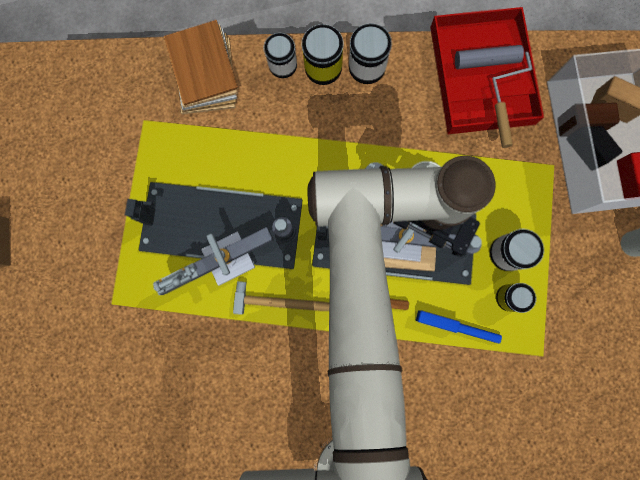

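```bash
python3 - <<'E'
from h import *
print(r.finish_job())
E
```

```text
the job is handed in; nothing more can be done
None
```

The panel is clamped in the right-hand press and the job was handed in at about 21.5 s, with the gripper open and clear above the press.

- **Beam:** I swung it shut until it resisted with 15 N and moved no further. The picture shows it in line with the keeper post.
- **Bolt and handle:** I slid the bolt home until it resisted with 17 N, about 40 mm by the picture, with the rod seen in the keeper. I then turned the handle down until 20 N showed it bottomed. Its ball ended within about 2 pixels (in the 4x view) of where a level handle should put it.
- **Screw:** Clockwise was blocked, and the torque jumped to 0.9 N m, so it is a left-hand screw. Counter-clockwise turned with 0.1–0.2 N m up to the hard stop, where torque rose to 0.76 N m and the bar began to slip in the jaws. After release the bar measured 151° (2.64 rad) from its start, against the expected 2.6 rad.
- **Mishap:** The first grip on the T-handle took hold of the hub under the bar at about 23 mm, so I opened, raised the gripper and gripped the bar itself.
- **Other things on the board:** The last pictures show them where they were at the start, though in the top view the arm hid the jar, bowl and scraper; those I saw only in the scene and wrist pictures.
- **Disagreement:** The scene camera showed points about 2–3 pixels above where I projected them, and the T-handle lay about 3 mm off my computed press position. I corrected that with the wrist camera before gripping.

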